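Find the rotor's high spot and load its balance weights

ROBOT

A 6-joint arm with a two-finger parallel gripper is mounted at the origin on the work surface. World frame = base frame: x ahead of the robot, y to its left, z up, the work surface at z = 0. Lengths are in m, angles in degrees, forces in N, time in s.
With the tool pointing down it reaches from about 0.35 to 0.975 m from the base axis. Payload 4.9 kg.
Tool frame: the origin (TCP) lies where the fingers leave the gripper's body, on its centre line; the fingertips stand 73 mm ahead of it and the grasp point (between the pads) lies 54 mm ahead of it; z points along the fingers, y is the line along which they close (so a half turn about z gives the same grasp; the last joint's range is limited). The gripper opens to 85 mm and grips with 20 to 120 N. Pads are 22 mm wide; open, the fingers measure 114 mm over their backs; the gripper's body (76 mm by 85 mm) begins 54 mm behind the grasp point. The pads swing forward as they close: fully open they stand 13 mm farther back than shut.
Start: joints at [60.734, 3.019, 92.412, -0, 84.569, -6.818], TCP at [0.239, 0.578, 0.304] pointing down, gripper open.
Joint ranges: [-172.51, 172.51], [-57.92, 126.97], [3.15, 148.05], [-58.71, 238.71], [5.1, 150.11], [-179.66, 179.66]. Speed limits (degrees/s): [147.25, 147.25, 180, 180, 180, 180].

INTERFACE

Orientations are given as [roll, pitch, yaw] about the fixed x, y, z axes, in that order (R = Rz(yaw) Ry(pitch) Rx(roll)).
In Python, from station import bot, capture gives the robot as it stands.
- The arm moves only by the shell command python3 -m creep 'ROWS' [FORCE]. ROWS is JSON, a list that holds one entry, the list of rows, each a list of 5 numbers: the opening, from 0 (shut) to 1 (fully open), then the shift along the tool's x, y, z in m, then the turn about the tool's z in degrees. In form: [[[jaw, x, y, z, roll], ...]]. A call has 1 to 20 rows; each row shifts and turns the commanded pose from where the row before left it, along the tool's axes as they then stand; what a row does not reach is not made up. A row lasts 1/12 s, in which the tool goes at most 41.7 mm and 7.16 degrees, less where a joint would pass 70% of its speed; a pose out of reach is approached as far as the arm can. A call is refused whole if a number of a shift passes 0.0417 or a number of a turn 7.16, either way. A call with a gripper value outside its range is refused whole. The fingers move at their own pace and stop on an object; FORCE is the grip in N (left out, the last holds). Time passes only in rows, so rows that do not move let the fingers close. It gives the time, the measured TCP pose, the force, the opening and the grip force at its end, in the units of the state.
- bot.sense(): the state, without advancing time (a new reading comes with each control period).
- capture(name): name is "scene" or "top"; returns a dict with "color" (400x640x3 uint8, red, green, blue), "fx", "fy", "cx", "cy" (pixels), "R" (3x3) and "t" (3): a world point X has camera coordinates R X + t. Camera axes: x right, y down, z forward; pixel columns grow to the right and rows downward; lengths in m; the calibration is good to about 2 mm. A picture is of the moment at which its call begins. There is no depth.
- bot.job_done(): hands the job in; it is judged then, once.
The state is a dict: "time_s": time; "qpos": joint angles; "joint_velocities": joint speeds; "tau": joint torques, N m; "eef_pos": TCP position; "eef_rot": TCP orientation; "ft_force": force on the tool from outside, world axes, zero at the start; "moment": the same for the moment, N m; "grip_width": opening from 0.0 (shut) to 1.0 (fully open); "grip_force": force on a finger pad.
Only numpy, scipy, OpenCV 4.12 (cv2) and the standard library are available. Lean on these libraries where they do the work, as an engineer would, in place of code of your own. Each camera call takes 0.05 s, during which the arm holds its last target. There are 200 camera calls.

TASK

Turn the rotor by its handle, watching the gauge's sprung plunger, until the off-centre collar pushes the plunger out as far as it goes, and let go. Then take every stemmed steel weight out of the packed crate and drop each foot-down into its own rotor socket, all in the half of the rotor away from the gauge, with the plunger still fully out. Last, turn the loaded rotor half a turn so that the plunger relaxes fully to the low end of its swing, and let go, leaving the low blocks in the crate and everything else on the bench where it is.

Things in the scene. Friction and masses are not known exactly. Their poses are not given: they have to be found in the camera images.
- fixture: Fixed balancing rig: aluminium base plate 12 mm thick, 150 x 140 mm with a 56 mm wide tongue to +x. Origin on the table under the spindle's axis. +x points from the spindle to the dial gauge: a 34 x 46 mm block with a round dial 48 mm across on top, centred 116 mm from the axis, 57 mm high. The plunger lies along +x, 29 mm above the table, partly below the rotor.
- rotor: Rotor upright on a spindle between centres: aluminium disc of 84 mm radius with ten square sockets on it and a bar handle at the top. Origin on the axis at the level of the sockets' floor, 64 mm above the table; z up, x along the bar. Turns without end either way about z; friction of about 0.1 N m holds it wherever it is left.
- socket0 (a point): Centre of the floor of one socket, 66 mm from the axis on the rotor's +x. The ten alike sockets stand 36 degrees apart round the axis: 27 mm square inside, 31 mm outside, sides facing the axis, 45 mm deep, mouths 109 mm above the table.
- handle (a point): Grip point of the rotor's black bar handle, on the axis, 120 mm above the rotor's origin (184 mm above the table). The bar is 36 mm long (rotor's x), 12 mm thick (rotor's y) and reaches from 94 to 134 mm above the rotor's origin; weights in the sockets reach to 92 mm.
- plunger (a joint): Travel (m) of the gauge's sprung plunger along the fixture's +x. A brass collar, 6 mm off-centre on the spindle under the disc at an unknown angle, turns with the rotor and pushes it: one turn swings it as a sine from 0.002 (low, relaxed, nearest the spindle) to 0.014 (high, furthest out) and back. Spring 1.7 to 3.1 N. The dial's needle turns clockwise as it grows, 0.3 rad per mm.
- tail (a point): Brass button, 26 mm across, on the plunger's outer end beyond the gauge; 158 mm from the spindle's axis plus the plunger's travel, 29 mm above the table.
- crate: Fixed grey open crate, outside 75.5 x 97.5 x 34 mm (x, y, z), floor and walls 4 mm, origin under its centre; packed with three rows along its x and four along its y at 22 mm pitch, everything touching. Each row along x (one y position) holds at most one weight, at any of the three places, beside low blocks. Where a weight is absent there is a gap.
- weight_a: Steel balance weight, 0.17 kg: round foot 21 mm diameter and 42 mm high, then a round stem 14 mm diameter up to 92 mm. Origin at the centre of the foot's underside, z along the stem. Stands in the crate, its stem rising above the low blocks. May be absent (None).
- weight_b: Steel balance weight, 0.17 kg: round foot 21 mm diameter and 42 mm high, then a round stem 14 mm diameter up to 92 mm. Origin at the centre of the foot's underside, z along the stem. Stands in the crate, its stem rising above the low blocks. May be absent (None).
- weight_c: Steel balance weight, 0.17 kg: round foot 21 mm diameter and 42 mm high, then a round stem 14 mm diameter up to 92 mm. Origin at the centre of the foot's underside, z along the stem. Stands in the crate, its stem rising above the low blocks. May be absent (None).
- weight_d: Steel balance weight, 0.17 kg: round foot 21 mm diameter and 42 mm high, then a round stem 14 mm diameter up to 92 mm. Origin at the centre of the foot's underside, z along the stem. Stands in the crate, its stem rising above the low blocks. May be absent (None).
- block_1: Low white sample block, 21.4 mm square and 40 mm high, in the crate, not to be taken out; origin at the centre of its underside.
- block_2: Low white sample block, 21.4 mm square and 40 mm high, in the crate, not to be taken out; origin at the centre of its underside.
- block_3: Low white sample block, 21.4 mm square and 40 mm high, in the crate, not to be taken out; origin at the centre of its underside.
- block_4: Low white sample block, 21.4 mm square and 40 mm high, in the crate, not to be taken out; origin at the centre of its underside.
- block_5: Low white sample block, 21.4 mm square and 40 mm high, in the crate, not to be taken out; origin at the centre of its underside.
- block_6: Low white sample block, 21.4 mm square and 40 mm high, in the crate, not to be taken out; origin at the centre of its underside.
- block_7: Low white sample block, 21.4 mm square and 40 mm high, in the crate, not to be taken out; origin at the centre of its underside.
- block_8: Low white sample block, 21.4 mm square and 40 mm high, in the crate, not to be taken out; origin at the centre of its underside.
- reel: Bystander: empty grey wire reel, 52 mm diameter, 34 mm high, standing; origin under its centre.
- driver: Bystander: screwdriver, 180 mm long, lying along its x.
- adapter: Bystander: black mains adapter, 130 x 55 x 34 mm, origin under its centre.
- sensor: Bystander: white flow sensor, 75 x 45 x 28 mm with a steel stub 50 mm long to its -x, origin under the housing's centre.
- beaker: Bystander: clear beaker, 68 mm diameter, 85 mm high, origin under its centre.

How it is judged:
By the outcome, as a careful person would: the job done as asked, in the order asked, and still so for the second after the job is handed in, with the robot touching nothing.
Of weight_a, weight_b, weight_c, weight_d only 2 to 4 are there at a start; the rules pass over those that are not, and their reading is None.
At some moment in a run one of weight_a, weight_b, weight_c, weight_d may be knocked a few centimetres aside while the robot is not near it.
Once in a run the grip may slacken for a moment while it holds something.
It also fails if it takes over 210 s, if anything falls off the work surface, if the arm or the gripper's body presses on something with over 40 N, if the wrist force passes 120 N, or if a joint passes its speed limit or range.

## Working session

There is one attempt and no reset: what is moved stays moved. The work goes in short steps, Python scripts to look and compute and a shell command to move; the robot and the scene stay as the last step left them, time stands still between calls to the robot, and variables do not carry over. Pictures are saved under pics/ and viewed, at most 14 in all, crops included, and the job is handed in when it is done.

```bash
ls; mkdir -p pics; python3 - <<'E'
from station import bot, capture
import cv2,numpy as np
s=bot.sense();print(s)
for n in("scene","top"):
    c=capture(n);cv2.imwrite(f"pics/{n}0.png",c["color"][:,:,::-1])
    print(n,c["fx"],c["fy"],c["cx"],c["cy"],np.round(c["R"],4).tolist(),np.round(c["t"],4).tolist(), "campos",np.round(-np.array(c["R"]).T@np.array(c["t"]),4))
E
```

```text
pics
{'time_s': 0.0, 'qpos': array([ 6.07329266e+01,  3.05805551e+00,  9.24919039e+01,  2.88244843e-04,
        8.45701279e+01, -6.81754012e+00]), 'joint_velocities': array([ 0.00098593,  0.0697386 ,  0.04596403, -0.02559885,  0.02382604,
       -0.01888038]), 'tau': array([-2.07628385e-03, -3.93658769e+01, -3.70184040e+01, -1.53627734e-04,
        6.81177320e-03, -1.89747840e-05]), 'eef_pos': array([0.2384256 , 0.57721934, 0.30265622]), 'eef_rot': array([-1.79880796e+02, -1.45401758e-02,  1.57550424e+02]), 'ft_force': array([ 0.27812368, -0.41397965,  0.14713002]), 'moment': array([-0.01040591, -0.02950091, -0.02292778]), 'grip_force': 0.0, 'grip_width': 0.9978952591301286}
scene 462.5955421927908 462.5955421927908 320.5348025121426 201.4098395380832 [[-0.7215, 0.6924, 0.0116], [0.5238, 0.5566, -0.6449], [-0.453, -0.4592, -0.7642]] [0.3908, -0.1865, 1.5471] campos [1.0804 0.5435 1.0575]
top 516.3802928318773 516.3802928318773 318.1133808305351 193.06456036606986 [[0.0081, -0.9998, 0.0185], [-0.9867, -0.011, -0.1619], [0.1621, -0.0169, -0.9866]] [-0.025, 0.5375, 1.3585] campos [0.3104 0.0039 1.4278]
```

View pics/scene0.png

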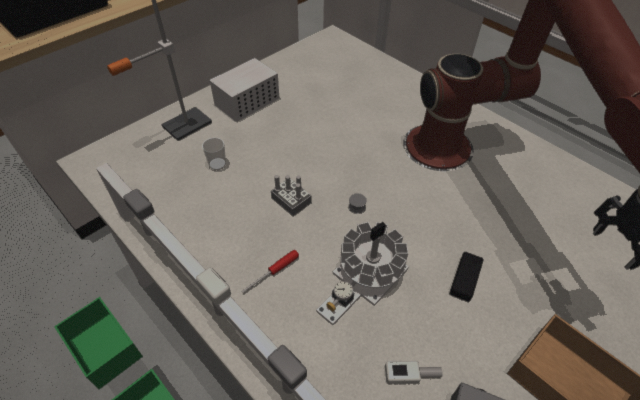

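View pics/top0.png

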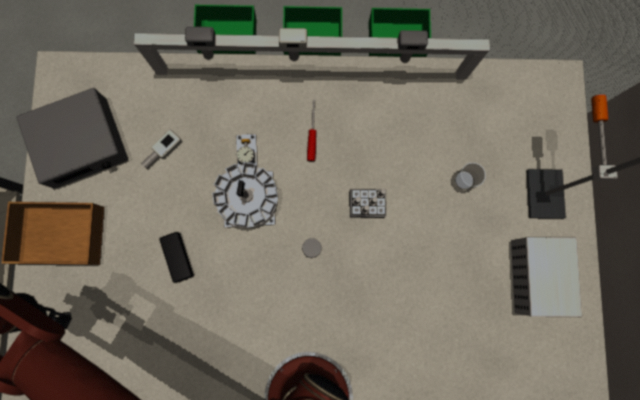

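```bash
cat > h.py <<'E'
from station import bot, capture
import cv2,numpy as np
def panel(im,x0,y0,w,h,s,step=10):
    p=cv2.resize(im[y0:y0+h,x0:x0+w],None,fx=s,fy=s,interpolation=cv2.INTER_CUBIC)
    p=cv2.convertScaleAbs(p,alpha=1.5)
    for x in range(-(-x0//step)*step,x0+w,step):
        u=int((x-x0+.5)*s);cv2.line(p,(u,0),(u,6),(0,255,255),1);cv2.putText(p,str(x),(u-10,17),0,.35,(0,255,255),1)
    for y in range(-(-y0//step)*step,y0+h,step):
        v=int((y-y0+.5)*s);cv2.line(p,(0,v),(6,v),(0,255,255),1);cv2.putText(p,str(y),(8,v+4),0,.35,(0,255,255),1)
    return p
def mont(name,ps):
    H=max(p.shape[0] for p in ps);ps=[cv2.copyMakeBorder(p,0,H-p.shape[0],0,4,cv2.BORDER_CONSTANT) for p in ps]
    m=np.hstack(ps);print(m.shape);cv2.imwrite(f"pics/{name}.png",m)
def proj(c,X):
    X=np.atleast_2d(X)@np.array(c["R"]).T+np.array(c["t"]);return np.c_[c["fx"]*X[:,0]/X[:,2]+c["cx"],c["fy"]*X[:,1]/X[:,2]+c["cy"]]
def ray(c,uv):
    R=np.array(c["R"]);o=-R.T@np.array(c["t"]);d=R.T@np.array([(uv[0]-c["cx"])/c["fx"],(uv[1]-c["cy"])/c["fy"],1]);return o,d/np.linalg.norm(d)
def onz(c,uv,z):
    o,d=ray(c,uv);return o+d*(z-o[2])/d[2]
def tri(c1,u1,c2,u2):
    o1,d1=ray(c1,u1);o2,d2=ray(c2,u2)
    t=np.linalg.lstsq(np.c_[d1,-d2],o2-o1,rcond=None)[0];a=o1+t[0]*d1;b=o2+t[1]*d2
    return (a+b)/2,np.linalg.norm(a-b)
E
python3 - <<'E'
from h import *
s=cv2.imread("pics/scene0.png");t=cv2.imread("pics/top0.png")
mont("c1",[panel(s,312,214,104,114,5),panel(s,266,172,52,46,5)])
mont("c2",[panel(t,206,128,78,108,5.5),panel(t,344,182,46,42,7)])
E
```

```text
(570, 788, 3)
(594, 759, 3)
```

View pics/c1.png

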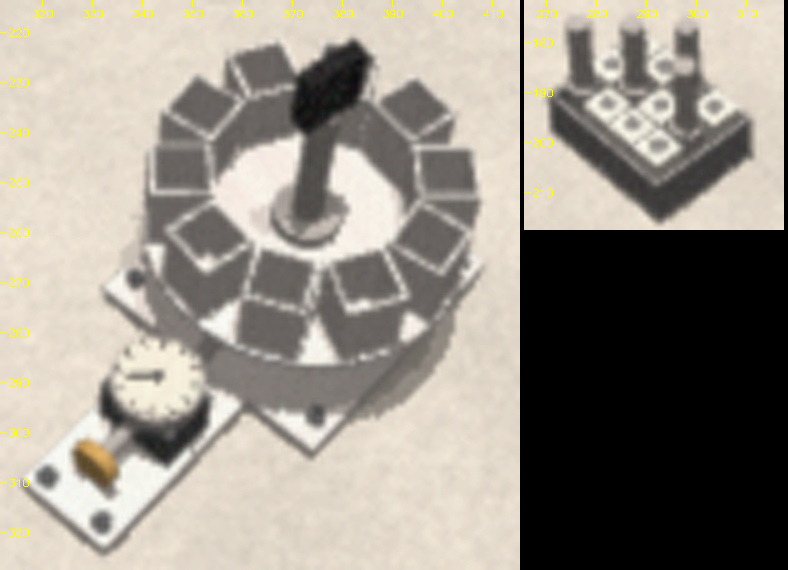

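View pics/c2.png

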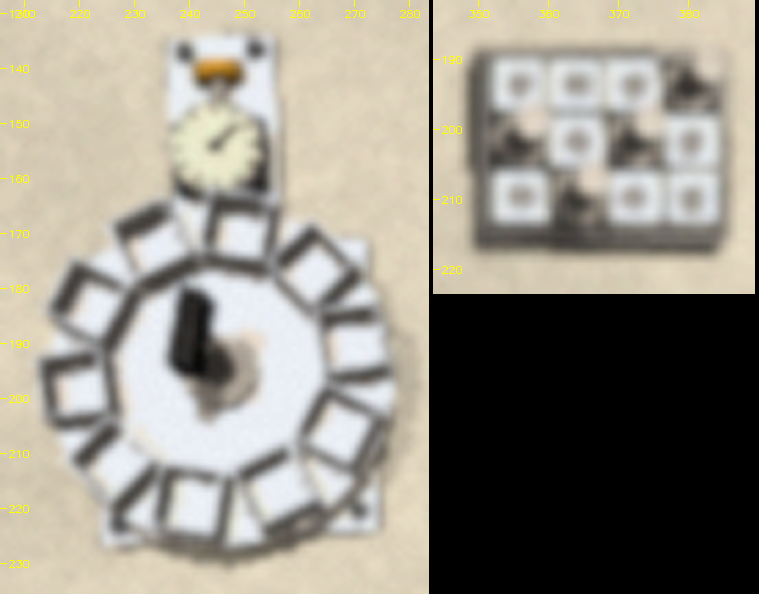

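c1 (scene) shows the rotor with the handle at about px (378,228), the dial needle pointing left at (341,289), the tail at (331,306), and four stem tops at (277,177), (288,177), (298,177) and (298,185). c2 (top) shows the same four stems at (358,199), (367,209), (375,199) and (383,192), and the tail at (245.5,141).

```bash
cat > fit.py <<'E'
from h import *
from scipy.optimize import least_squares
cs=capture("scene");ct=capture("top")
P1=lambda u,v:(u/5+312-.4,v/5+214-.4)
P2=lambda u,v:(u/5.5+206-.4,v/5.5+128-.4)
C1=lambda u,v:((u-524)/5+266-.4,v/5+172-.4)
C2=lambda u,v:((u-433)/7+344-.4,v/7+182-.4)
st=[P2(*p) for p in[(242,235),(318,270),(355,345),(342,428),(283,490),(193,503),(115,463),(80,390),(92,303),(153,243)]]
ss=[P1(*p) for p in[(265,68),(202,108),(182,168),(210,235),(285,278),(368,278),(432,238),(447,172),(415,108)]]
def mod(p,r=.066):
    a=p[3]+np.arange(10)*np.pi/5
    return np.c_[p[0]+r*np.cos(a),p[1]+r*np.sin(a),0*a+p[2]]
def res(p):
    X=mod(p);A=proj(ct,X);B=proj(cs,X);o=[]
    for M,S in((A,st),(B,ss)):
        for q in S:
            d=M-np.array(q);o+=list(d[np.argmin((d**2).sum(1))])
    return o
c0=onz(ct,(244.6,197),.109)
best=min((least_squares(res,[c0[0],c0[1],.109,a]) for a in np.linspace(0,.6,7)),key=lambda r:r.cost)
print("rotor",best.x[:3],np.degrees(best.x[3])%36,"rms px",np.sqrt(np.mean(np.square(best.fun))))
tl,e=tri(ct,(245.2,140.8),cs,P1(95,462));print("tail",tl,e)
d=tl[:2]-best.x[:2];print("fixture yaw",np.degrees(np.arctan2(d[1],d[0])),"dist",np.hypot(*d))
h,e=tri(ct,P2(197,300),cs,P1(352,50));print("handle end",h,e, "angle",np.degrees(np.arctan2(*(h[:2]-best.x[:2])[::-1])))
# crate blocks
bt={(0,0):(520,84),(1,0):(577,84),(2,0):(634,84),(1,1):(577,142),(3,1):(690,142),(0,2):(520,197),(2,2):(634,197),(3,2):(690,197)}
def cm(p,ij):
    lx,ly=(1-ij[1])*.022,(1.5-ij[0])*.022;c,s=np.cos(p[3]),np.sin(p[3])
    return [p[0]+c*lx-s*ly,p[1]+s*lx+c*ly,p[2]]
sb=[C1(*p) for p in[(612,62),(660,103),(715,106),(607,103),(632,123),(657,146),(665,67)]]
def r2(p):
    K=list(bt);X=np.array([cm(p,k) for k in K]);A=proj(ct,X)-[C2(*bt[k]) for k in K];B=proj(cs,X);o=list(A.ravel())
    for q in sb:
        d=B-np.array(q);o+=list(d[np.argmin((d**2).sum(1))])
    return o
c0=onz(ct,(368.5,202),.044)
b2=least_squares(r2,[*c0,0.]);print("crate",b2.x[:3],np.degrees(b2.x[3]),"rms",np.sqrt(np.mean(np.square(b2.fun))))
W={(0,1):(530,118),(1,2):(592,187),(2,1):(650,118),(3,0):(708,67)}
S=[C1(*p) for p in[(578,25),(633,25),(686,25),(686,65)]]
for k,v in W.items():
    g=min((tri(ct,C2(*v),cs,q) for q in S),key=lambda t:t[1]);print(k,"stem top tri",g[0].round(4),g[1].round(4),"grid",np.round(cm(b2.x,k),4))
E
python3 fit.py
```

```text
rotor [0.52215999 0.17100836 0.10415093] 28.18815037154055 rms px 0.39982642122327305
tail [0.68499721 0.18407026 0.03021641] 0.000275619099603254
fixture yaw 4.586129802260361 dist 0.1633602582353226
handle end [0.5289899  0.17392031 0.21396579] 0.018686236333571 angle 23.091105209758105
crate [ 0.51516683 -0.15569892  0.04488906] -0.2336084980994958 rms 0.17043347211283827
(0, 1) stem top tri [ 0.5153 -0.1212  0.0979] 0.0014 grid [ 0.5153 -0.1227  0.0449]
(1, 2) stem top tri [ 0.4912 -0.1459  0.0934] 0.0017 grid [ 0.4932 -0.1446  0.0449]
(2, 1) stem top tri [ 0.5159 -0.166   0.0963] 0.0019 grid [ 0.5151 -0.1667  0.0449]
(3, 0) stem top tri [ 0.5365 -0.1891  0.0932] 0.0003 grid [ 0.537  -0.1888  0.0449]
```

```bash
cat >> fit.py <<'E'
print("---")
f=lambda p:res([p[0],p[1],.109,p[2]])
b3=least_squares(f,[best.x[0],best.x[1],best.x[3]]);print("fixed z",b3.x[:2],np.degrees(b3.x[2])%36,np.sqrt(np.mean(np.square(b3.fun))))
for nm,c in(("scene",cs),("top",ct)):
    g=c["color"].max(2);q=proj(c,[b3.x[0],b3.x[1],.178])[0]
    m=np.zeros(g.shape,np.uint8);y,x=int(q[1]),int(q[0]);m[y-14:y+14,x-14:x+14]=(g[y-14:y+14,x-14:x+14]<38)
    for k in range(10):
        a=b3.x[2]+k*np.pi/5;R=np.array([[np.cos(a),-np.sin(a)],[np.sin(a),np.cos(a)]])
        V=[[*(b3.x[:2]+R@[sx*.018,sy*.006]),z] for sx in(-1,1) for sy in(-1,1) for z in(.158,.198)]
        hh=cv2.convexHull(np.round(proj(c,V)*8).astype(np.int32));mm=np.zeros_like(m);cv2.fillConvexPoly(mm,hh,1,shift=3)
        if k<5:print(nm,round(np.degrees(a)%180,1),"IoU",(m&mm).sum()/(m|mm).sum())
E
python3 fit.py|sed -n '/---/,$p'
```

```text
---
fixed z [0.52283655 0.17141601] 28.19739383205128 0.6771446839590167
scene 172.2 IoU 0.6695652173913044
scene 28.2 IoU 0.47619047619047616
scene 64.2 IoU 0.45634920634920634
scene 100.2 IoU 0.47101449275362317
scene 136.2 IoU 0.5433962264150943
top 172.2 IoU 0.5263157894736842
top 28.2 IoU 0.5588235294117647
top 64.2 IoU 0.3273809523809524
top 100.2 IoU 0.29508196721311475
top 136.2 IoU 0.38596491228070173
```

```bash
cat > needle.py <<'E'
from h import *
AX=np.array([.5225,.1712]);YAW=np.radians(4.6)
def needle(c,save=None):
    ex=np.array([np.cos(YAW),np.sin(YAW)]);ey=np.array([-ex[1],ex[0]])
    # dial centre: refine as centroid of bright disc not needed; rectify +-24mm, 10px/mm, fixture +x up
    src=[];dst=[]
    for a in(-.024,.024):
        for b in(-.024,.024):
            p=AX+ex*(.116+a)+ey*b;src.append(proj(c,[*p,.0575])[0]);dst.append([240-b*1e4,240-a*1e4])
    H=cv2.getPerspectiveTransform(np.float32(src),np.float32(dst))
    P=cv2.warpPerspective(c["color"],H,(480,480),flags=cv2.INTER_CUBIC).astype(np.float32).mean(2)
    best=[]
    for ox in range(-40,41,5):
      for oy in range(-40,41,5):
        for th in range(0,360,4):
            t=np.radians(th);r=np.arange(20,140,6)
            v=P[(240+oy-r*np.cos(t)).astype(int),(240+ox+r*np.sin(t)).astype(int)].mean()
            best.append((v,th,ox,oy))
    best.sort();b=best[:40]
    m=np.degrees(np.angle(np.mean([np.exp(1j*np.radians(x[1])) for x in b])))
    if save:cv2.imwrite(save,P)
    return round(m,1),best[0]
def both(save=False):
    r={}
    for n in("scene","top"):
        c=capture(n);r[n]=needle(c,f"pics/n_{n}.png" if save else None)
    return r
if __name__=="__main__":
    print(bot.sense()["time_s"],both(True))
E
python3 needle.py; python3 - <<'E'
import cv2,numpy as np
a=[cv2.resize(cv2.imread(f"pics/n_{n}.png"),(390,390)) for n in("scene","top")];cv2.imwrite("pics/n0.png",np.hstack(a))
E
```

```text
0.3 {'scene': (np.float64(43.3), (np.float32(83.83333), 44, -35, 0)), 'top': (np.float64(48.3), (np.float32(93.3), 48, -30, 0))}[ WARN:0@2.710] global loadsave.cpp:1063 imwrite_ Unsupported depth image for selected encoder is fallbacked to CV_8U.
```

View pics/n0.png

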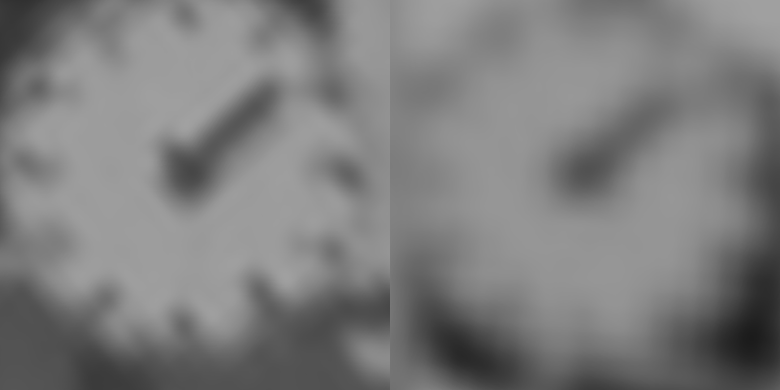

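```bash
sed -i 's/for ox in range(-40,41,5)/for ox in range(-15,16,5)/; s/for oy in range(-40,41,5)/for oy in range(-45,-14,5)/' needle.py
cat > goto.py <<'E'
# usage: goto.py x y z [yaw]: remaining shift in tool axes
import sys;from h import *
s=bot.sense();p=s["eef_pos"];y=np.radians(s["eef_rot"][2]);t=[float(a) for a in sys.argv[1:]]
if len(t)>=3:
    d=np.array(t[:3])-p
    print("tool shift mm",np.round(1e3*np.array([d[0]*np.cos(y)+d[1]*np.sin(y),d[0]*np.sin(y)-d[1]*np.cos(y),-d[2]]),1), "turn",round(((np.degrees(y)-t[3]+180)%360-180),2) if len(t)>3 else "")
print("t",round(s["time_s"],2),"pos",p.round(4),"rot",s["eef_rot"].round(2),"j6",s["qpos"][5].round(1),"F",s["ft_force"].round(1),"M",s["moment"].round(2),"grip",round(s["grip_width"],3),round(s["grip_force"],1))
E
python3 -m creep '[[[0.6,-0.0298,-0.019,0,0],[0.6,-0.0298,-0.019,0,0],[0.6,-0.0298,-0.019,0,0],[0.6,-0.0298,-0.019,0,0],[0.6,-0.0298,-0.019,0,0],[0.6,-0.0298,-0.019,0,0],[0.6,-0.0298,-0.019,0,0],[0.6,-0.0298,-0.019,0,0],[0.6,-0.0298,-0.019,0,0],[0.6,-0.0298,-0.019,0,0],[0.6,-0.0298,-0.019,0,0],[0.6,-0.0298,-0.019,0,0],[0.6,-0.0298,-0.019,0,0],[0.6,-0.0298,-0.019,0,0],[0.6,0,0,0,-4.88],[0.6,0,0,0,-4.88],[0.6,0,0,0,-4.88],[0.6,0,0,0,0],[0.6,0,0,0,0]]]' 40; python3 goto.py 0.5225 0.1712 0.238 172.2
```

```text
time_s: 1.98
eef_pos: [0.5227, 0.1724, 0.304]
eef_rot: [180.0, 0.0, 172.1]
ft_force: [0.0, 0.3, 0.1]
grip_width: 0.601
grip_force: 0.0
tool shift mm [-0.  -1.2 66. ] turn -0.14
t 1.98 pos [0.5227 0.1724 0.304 ] rot [1.8000e+02 1.0000e-02 1.7206e+02] j6 -71.6 F [0.  0.3 0.1] M [-0.01  0.    0.01] grip 0.601 0.0
```

```bash
python3 -m creep '[[[0.6,0,-0.0012,0.016,0],[0.6,0,0,0.016,0],[0.6,0,0,0.017,0],[0.6,0,0,0.017,0],[0.6,0,0,0,0],[0.5,0,0,0,0],[0.4,0,0,0,0],[0.3,0,0,0,0],[0.2,0,0,0,0],[0.1,0,0,0,0],[0,0,0,0,0],[0,0,0,0,0],[0,0,0,0,0],[0,0,0,0,0]]]' 40; python3 goto.py; python3 needle.py 2>/dev/null
python3 - <<'E'
from h import *
s=capture("scene")["color"][:,:,::-1].copy();t=capture("top")["color"][:,:,::-1].copy()
mont("g1",[panel(s,316,190,104,130,4.4),panel(t,206,130,78,100,4)])
E
```

```text
time_s: 3.15
eef_pos: [0.5232, 0.1722, 0.2395]
eef_rot: [179.8, 0.1, 172.2]
ft_force: [0.1, 4.3, 3.1]
grip_width: 0.134
grip_force: 41.3
t 3.15 pos [0.5232 0.1722 0.2395] rot [1.7985e+02 1.4000e-01 1.7220e+02] j6 -71.8 F [0.1 4.3 3.1] M [ 0.52 -0.06 -0.07] grip 0.134 41.3
3.15 {'scene': (np.float64(44.8), (np.float32(93.46666), 44, -15, -15)), 'top': (np.float64(-108.3), (np.float32(38.666664), 240, -15, -15))}
(572, 778, 3)
```

View pics/g1.png

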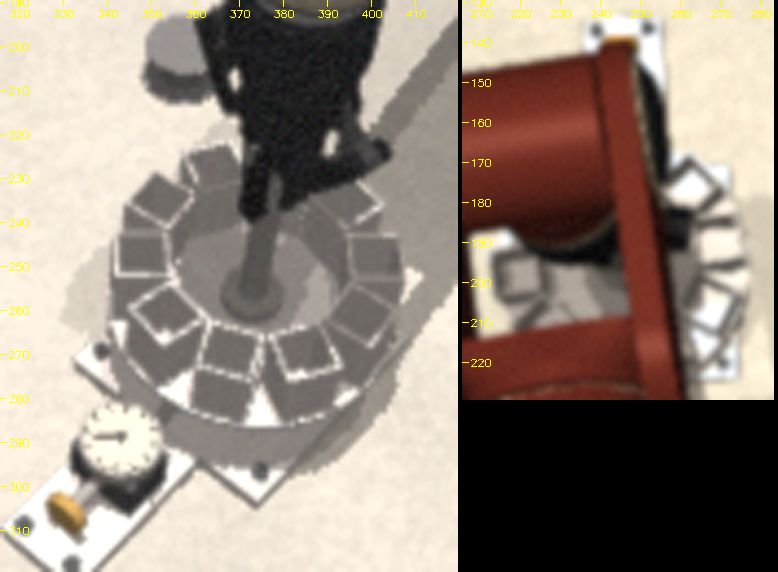

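Grip is on the 12 mm bar, and the scene view still shows the dial at (341,288) with its needle at about 45°. I'm now turning in steps and reading the needle.

```bash
sed -i 's/for n in("scene","top")/for n in("scene",)/; s/range(0,360,4)/range(0,360,2)/' needle.py
python3 -m creep '[[[0,0,0,0,6],[0,0,0,0,6],[0,0,0,0,6],[0,0,0,0,6],[0,0,0,0,6],[0,0,0,0,0],[0,0,0,0,0]]]'; python3 needle.py 2>/dev/null
python3 -m creep '[[[0,0,0,0,6],[0,0,0,0,6],[0,0,0,0,6],[0,0,0,0,6],[0,0,0,0,6],[0,0,0,0,0],[0,0,0,0,0]]]'; python3 needle.py 2>/dev/null; python3 goto.py
```

```text
time_s: 3.93
eef_pos: [0.5234, 0.1727, 0.2396]
eef_rot: [179.7, 0.0, 142.2]
ft_force: [1.1, 7.6, 2.8]
grip_width: 0.133
grip_force: 41.0
3.9333 {'scene': (np.float64(31.5), (np.float32(94.4), 34, -15, -15))}
time_s: 4.57
eef_pos: [0.5238, 0.1731, 0.2396]
eef_rot: [179.6, -0.1, 112.2]
ft_force: [5.1, 9.4, 0.8]
grip_width: 0.137
grip_force: 40.8
4.5667 {'scene': (np.float64(45.2), (np.float32(92.15), 42, -15, -15))}
t 4.62 pos [0.5238 0.1731 0.2396] rot [ 1.7962e+02 -1.3000e-01  1.1221e+02] j6 -11.8 F [ 4.6 10.3 -0.2] M [ 0.92 -0.44 -0.15] grip 0.132 40.8
```

```bash
python3 -m creep '[[[0,0.0015,0.0017,0,6],[0,0,0,0,6],[0,0,0,0,6],[0,0,0,0,6],[0,0,0,0,6],[0,0,0,0,6],[0,0,0,0,6],[0,0,0,0,6],[0,0,0,0,6],[0,0,0,0,6],[0,0,0,0,0],[0,0,0,0,0]]]'; python3 needle.py 2>/dev/null
python3 -m creep '[[[0,0,0,0,6],[0,0,0,0,6],[0,0,0,0,6],[0,0,0,0,6],[0,0,0,0,6],[0,0,0,0,0],[0,0,0,0,0]]]'; python3 needle.py 2>/dev/null
python3 -m creep '[[[0,0,0,0,6],[0,0,0,0,6],[0,0,0,0,6],[0,0,0,0,6],[0,0,0,0,6],[0,0,0,0,0],[0,0,0,0,0]]]'; python3 needle.py 2>/dev/null
python3 -m creep '[[[0,0,0,0,6],[0,0,0,0,6],[0,0,0,0,6],[0,0,0,0,6],[0,0,0,0,6],[0,0,0,0,0],[0,0,0,0,0]]]'; python3 needle.py 2>/dev/null
 python3 goto.py
```

```text
time_s: 5.62
eef_pos: [0.5251, 0.1733, 0.2396]
eef_rot: [179.8, -0.2, 52.1]
ft_force: [5.4, 1.0, 0.8]
grip_width: 0.136
grip_force: 41.0
5.6167 {'scene': (np.float64(141.1), (np.float32(91.833336), 142, -15, -40))}
time_s: 6.25
eef_pos: [0.5255, 0.1728, 0.2395]
eef_rot: [179.8, -0.3, 22.1]
ft_force: [6.9, -0.2, 0.5]
grip_width: 0.13
grip_force: 40.9
6.25 {'scene': (np.float64(-172.2), (np.float32(87.46667), 186, -10, -45))}
time_s: 6.88
eef_pos: [0.5256, 0.1722, 0.2395]
eef_rot: [179.9, -0.4, -7.9]
ft_force: [6.7, -2.9, 1.0]
grip_width: 0.133
grip_force: 40.9
6.8833 {'scene': (np.float64(-131.4), (np.float32(93.316666), 230, 15, -45))}
time_s: 7.52
eef_pos: [0.5253, 0.1717, 0.2395]
eef_rot: [-180.0, -0.4, -37.9]
ft_force: [6.0, -5.0, 1.2]
grip_width: 0.131
grip_force: 41.1
7.5167 {'scene': (np.float64(-121.3), (np.float32(90.38334), 236, 15, -45))}
t 7.57 pos [0.5253 0.1717 0.2395] rot [-179.97   -0.37  -37.89] j6 138.4 F [ 4.8 -5.4  2.4] M [-0.65 -0.56 -0.19] grip 0.131 41.1
```

Low was at tool yaw 142° and high is at -38°, matching the sine with its 206° needle swing. I'm letting go and moving to the crate.

```bash
python3 -m creep '[[[0.1,0,0,0,0],[0.2,0,0,0,0],[0.3,0,0,0,0],[0.4,0,0,0,0],[0.4,0,0,0,0],[0.4,0,0,-0.01,0],[0.4,0,0,-0.02,0],[0.4,0,0,-0.03,0],[0.4,0,0,-0.04,0],[0.4,0.0231,0.0277,0,0],[0.4,0.0231,0.0277,0,0],[0.4,0.0231,0.0277,0,0],[0.4,0.0231,0.0277,0,0],[0.4,0.0231,0.0277,0,0],[0.4,0.0231,0.0277,0,0],[0.4,0.0231,0.0277,0,0],[0.4,0.0231,0.0277,0,0],[0.4,0.0231,0.0277,0,0],[0.4,0.0231,0.0277,0,0]]]' 40;python3 -m creep '[[[0.4,0,0,0,7.1],[0.4,0,0,0,0],[0.4,0,0,0,0]]]' ; python3 goto.py 0.537 -0.1888 0.138 -45
python3 needle.py 2>/dev/null
cat > pic.py <<'E'
import sys;from h import *
s=capture("scene")["color"][:,:,::-1].copy();t=capture("top")["color"][:,:,::-1].copy()
cv2.imwrite(f"pics/s_{sys.argv[1]}.png",s);cv2.imwrite(f"pics/t_{sys.argv[1]}.png",t)
a=np.vstack([panel(s,312,210,104,114,3.4),cv2.copyMakeBorder(panel(s,262,164,70,56,3.4),0,0,0,353-238,cv2.BORDER_CONSTANT)])
b=np.vstack([panel(t,206,128,90,106,3.4),cv2.copyMakeBorder(panel(t,340,180,52,46,4.4),0,0,0,306-228,cv2.BORDER_CONSTANT)])
mont(sys.argv[1],[a,b])
E
python3 pic.py r1
```

```text
time_s: 9.15
eef_pos: [0.536, -0.1888, 0.3389]
eef_rot: [-180.0, -0.1, -37.8]
ft_force: [1.2, -0.4, 0.4]
grip_width: 0.402
grip_force: 0.0
time_s: 9.4
eef_pos: [0.5362, -0.1871, 0.3384]
eef_rot: [-180.0, 0.0, -44.8]
ft_force: [-0.4, 0.5, 0.5]
grip_width: 0.398
grip_force: 0.0
tool shift mm [  1.7   0.6 200.4] turn 0.22
t 9.4 pos [ 0.5362 -0.1871  0.3384] rot [-179.98    0.    -44.78] j6 108.0 F [-0.4  0.5  0.5] M [-0.04 -0.03 -0.  ] grip 0.398 0.0
9.4 {'scene': (np.float64(-121.3), (np.float32(88.46667), 236, 15, -45))}Traceback (most recent call last):
  File "pic.py", line 4, in <module>
    a=np.vstack([panel(s,312,210,104,114,3.4),cv2.copyMakeBorder(panel(s,262,164,70,56,3.4),0,0,0,353-238,cv2.BORDER_CONSTANT)])
    return _nx.concatenate(arrs, 0, dtype=dtype, casting=casting)
           ~~~~~~~~~~~~~~~^^^^^^^^^^^^^^^^^^^^^^^^^^^^^^^^^^^^^^^
ValueError: all the input array dimensions except for the concatenation axis must match exactly, but along dimension 1, the array at index 0 has size 354 and the array at index 1 has size 353
```

```bash
cat > pic.py <<'E'
import sys;from h import *
n=sys.argv[1];A0=float(sys.argv[2]) if len(sys.argv)>2 else None
C={k:capture(k) for k in("scene","top")};im={k:C[k]["color"][:,:,::-1].copy() for k in C}
def ov(k,x0,y0,w,h,s):
    p=panel(im[k],x0,y0,w,h,s)
    if A0 is not None:
        for i in range(10):
            a=np.radians(A0+36*i);R=np.array([[np.cos(a),-np.sin(a)],[np.sin(a),np.cos(a)]])
            q=proj(C[k],[[*(np.array([.5255,.1722])+R@[.066+u,v]),.109] for u,v in((-.0155,-.0155),(.0155,-.0155),(.0155,.0155),(-.0155,.0155))])
            cv2.polylines(p,[np.round((q-[x0,y0]+.5)*s).astype(int)],True,(0,0,255) if i else (0,255,0),1)
    return p
pad=lambda p,w:cv2.copyMakeBorder(p,0,0,0,w-p.shape[1],cv2.BORDER_CONSTANT)
a=np.vstack([ov("scene",312,210,104,114,3.4),pad(panel(im["scene"],262,164,70,56,3.4),354)])
b=np.vstack([ov("top",206,128,90,106,3.4),pad(panel(im["top"],340,180,52,46,4.4),306)])
mont(n,[a,b])
E
python3 pic.py r1 142.1
```

```text
(578, 668, 3)
```

View pics/r1.png

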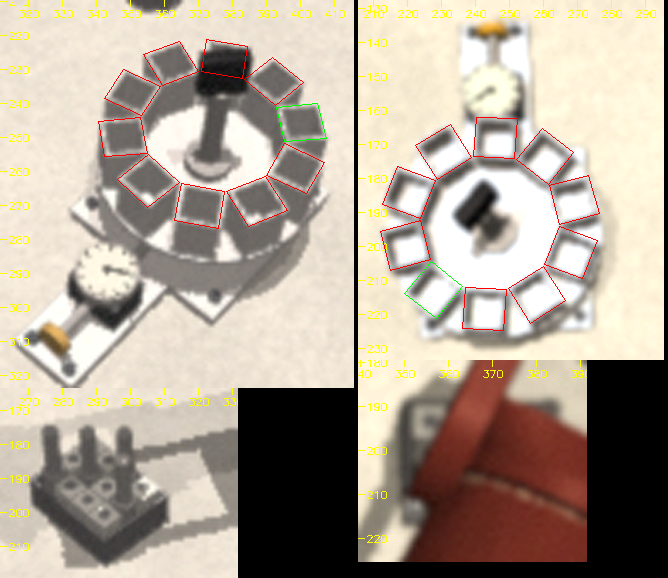

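Overlay squares match the sockets in both views. The plunger is out (tail in scene at (328,312)) and the crate is undisturbed with four stems. Grasping the first weight.

```bash
python3 -m creep '[[[0.4,0.0017,0.0006,0.03,0],[0.4,0,0,0.04,0],[0.4,0,0,0.04,0],[0.4,0,0,0.04,0],[0.4,0,0,0.03,0],[0.4,0,0,0.02,0],[0.4,0,0,0,0],[0.3,0,0,0,0],[0.2,0,0,0,0],[0.1,0,0,0,0],[0,0,0,0,0],[0,0,0,0,0],[0,0,0,0,0],[0,0,0,0,0]]]' 60; python3 goto.py 0.537 -0.1888 0.138 -45
```

```text
time_s: 10.82
eef_pos: [0.5383, -0.1893, 0.1404]
eef_rot: [-179.9, -0.2, -44.9]
ft_force: [0.6, 1.0, 5.5]
grip_width: 0.14
grip_force: 58.8
tool shift mm [-1.3  0.6  2.4] turn 0.09
t 10.82 pos [ 0.5383 -0.1893  0.1404] rot [-179.91   -0.22  -44.91] j6 108.0 F [0.6 1.  5.5] M [0.17 0.01 0.  ] grip 0.14 58.8
```

```bash
python3 -m creep '[[[0,0,0,-0.01,0],[0,0,0,-0.02,0],[0,0,0,-0.04,0],[0,0,0,-0.04,0],[0,0,0,-0.04,0],[0,0,0,-0.04,0],[0,0,0,0,0]]]'; python3 -m creep '[[[0,-0.0275,-0.0199,0,0],[0,-0.0275,-0.0199,0,0],[0,-0.0275,-0.0199,0,0],[0,-0.0275,-0.0199,0,0],[0,-0.0275,-0.0199,0,0],[0,-0.0275,-0.0199,0,0],[0,-0.0275,-0.0199,0,0],[0,-0.0275,-0.0199,0,0],[0,-0.0275,-0.0199,0,0],[0,-0.0275,-0.0199,0,0],[0,-0.0275,-0.0199,0,0],[0,-0.0275,-0.0199,0,0],[0,0,0,0,0],[0,0,0,0,0],[0,0,0,0,0]]]'; python3 goto.py 0.4734 0.2127 0.2 -45; python3 - <<'E'
from h import *
s=capture("scene")["color"][:,:,::-1].copy();t=capture("top")["color"][:,:,::-1].copy();cv2.imwrite("pics/s_w1.png",s)
mont("w1",[panel(s,340,130,110,140,4),panel(t,340,180,52,46,4.4)])
E
```

```text
time_s: 11.4
eef_pos: [0.5394, -0.19, 0.3394]
eef_rot: [-179.7, -0.9, -44.9]
ft_force: [0.9, -1.2, -0.0]
grip_width: 0.139
grip_force: 59.1
time_s: 12.65
eef_pos: [0.4716, 0.2131, 0.3277]
eef_rot: [179.9, -0.0, -44.9]
ft_force: [-0.8, -0.6, -1.6]
grip_width: 0.145
grip_force: 59.1
tool shift mm [  1.5  -1.  127.7] turn 0.12
t 12.65 pos [0.4716 0.2131 0.3277] rot [ 1.7995e+02 -1.0000e-02 -4.4880e+01] j6 151.0 F [-0.8 -0.6 -1.6] M [-0.06 -0.02 -0.03] grip 0.145 59.1
(560, 677, 3)
```

View pics/w1.png

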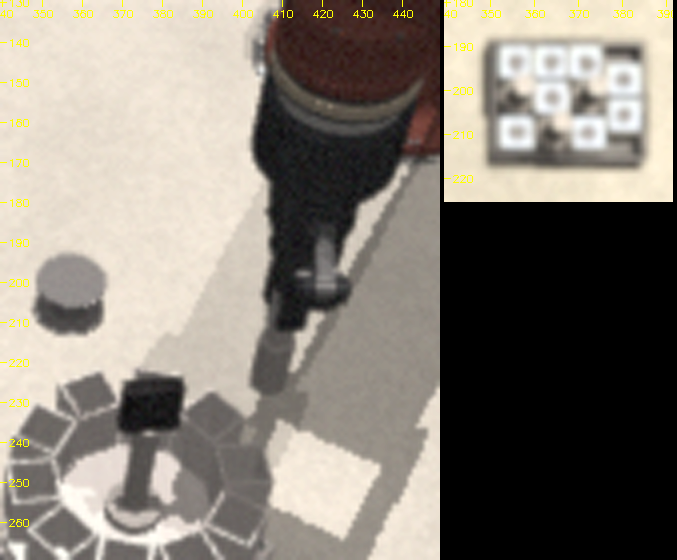

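```bash
python3 - <<'E'
from h import *
c=capture("scene");s=bot.sense();p=s["eef_pos"]
for zb in(.1364,.118,.0944):
    print(zb,proj(c,[p[0],p[1],p[2]-zb]).round(1), [proj(c,[p[0]+.0105*a,p[1]+.0105*b,p[2]-zb])[0].round(1) for a,b in((-.72,.69),(.72,-.69))], proj(c,[[p[0]+.005*.708,p[1]-.005*.706,p[2]-zb]]).round(1))
im=c["color"].astype(int).mean(2)
for r in range(216,232,2): print(r,im[r,396:420].astype(int))
E
```

```text
0.1364 [[405.2 225. ]] [array([409.7, 225. ]), array([400.8, 224.9])] [[403.1 224.9]]
0.118 [[406.4 220.2]] [array([410.9, 220.2]), array([401.9, 220.1])] [[404.3 220.1]]
0.0944 [[408.  213.8]] [array([412.6, 213.9]), array([403.4, 213.8])] [[405.8 213.8]]
216 [130 132 133 134 131 132 130 109  64  57  61  60  62  60  61  62  71 108
 132 133 123  91  75  76]
218 [131 130 131 132 134 133 127  83  54  53  53  52  53  55  56  58  69 123
 133 123  83  78  81  90]
220 [134 133 129 131 129 130 124  68  52  51  52  55  53  53  56  63 106 130
 129  87  77  83  93  96]
222 [130 128 127 129 129 128  93  58  50  53  54  55  55  53  54  70 116 123
  92  81  81  93  96  95]
224 [134 133 132 130 130 126  71  53  51  54  54  55  54  53  53  66  74  73
  79  92  95  96  98  95]
226 [130 130 129 130 132 128 101  68  55  53  54  53  54  54  60  73  74  80
  90  91  93  96  96  92]
228 [129 128 130 132 133 133 132 127 111  71  60  61  65  71  75  75  76  78
  77  76  80  93  95  95]
230 [ 96 121 127 129 131 133 131 125  88  76  76  75  74  77  75  76  76  75
  75  77  92  94  97  94]
```

```bash
python3 -m creep '[[[0,0.003,-0.001,0.02,0],[0,0,0,0.025,0],[0,0,0,0.025,0],[0,0,0,0,0],[0,0,0,0,0],[0,0,0,0.01,0],[0,0,0,0.01,0],[0,0,0,0,0]]]';python3 goto.py 0.4734 0.2127 0.203 -45
```

```text
time_s: 13.47
eef_pos: [0.4743, 0.2116, 0.2368]
eef_rot: [179.9, 0.0, -44.9]
ft_force: [-0.1, -0.9, -2.6]
grip_width: 0.142
grip_force: 59.2
tool shift mm [-1.4 -0.1 33.8] turn 0.07
t 13.47 pos [0.4743 0.2116 0.2368] rot [ 1.7992e+02  5.0000e-02 -4.4930e+01] j6 150.8 F [-0.1 -0.9 -2.6] M [0.02 0.05 0.  ] grip 0.142 59.2
```

```bash
python3 -m creep '[[[0,0,0,0.01,0],[0,0,0,0.01,0],[0,0,0,0.01,0],[0,0,0,0.003,0],[0,0,0,0,0]]]';python3 goto.py; python3 -m creep '[[[0.1,0,0,0,0],[0.2,0,0,0,0],[0.3,0,0,0,0],[0.35,0,0,0,0],[0.35,0,0,0,0],[0.35,0,0,0,0],[0.35,0,0,-0.01,0],[0.35,0,0,-0.02,0],[0.35,0,0,-0.04,0],[0.35,0,0,-0.04,0],[0.35,0,0,-0.025,0],[0.35,0,0,0,0]]]'; python3 goto.py 0.515 -0.166 0.34 -45
```

```text
time_s: 13.88
eef_pos: [0.4738, 0.2117, 0.203]
eef_rot: [179.8, 0.1, -44.9]
ft_force: [0.2, -0.7, -1.6]
grip_width: 0.14
grip_force: 59.2
t 13.88 pos [0.4738 0.2117 0.203 ] rot [ 1.7983e+02  9.0000e-02 -4.4900e+01] j6 150.8 F [ 0.2 -0.7 -1.6] M [ 0.03 -0.    0.01] grip 0.14 59.2
time_s: 14.88
eef_pos: [0.4769, 0.2126, 0.3492]
eef_rot: [-179.3, -0.4, -44.9]
ft_force: [0.9, -0.3, 1.4]
grip_width: 0.356
grip_force: 0.0
tool shift mm [294.3 241.2   9.2] turn 0.1
t 14.88 pos [0.4769 0.2126 0.3492] rot [-179.3    -0.39  -44.9 ] j6 150.8 F [ 0.9 -0.3  1.4] M [ 0.02 -0.04 -0.1 ] grip 0.356 0.0
```

```bash
cat > chk.py <<'E'
# chk.py tag ref : save frames, report max change around crate vs ref scene frame, stem visibility
import sys;from h import *
C={k:capture(k) for k in("scene","top")}
for k in C: cv2.imwrite(f"pics/{k[0]}_{sys.argv[1]}.png",C[k]["color"][:,:,::-1])
b=cv2.imread(f"pics/s_{sys.argv[2]}.png").astype(int).mean(2);a=C["scene"]["color"].astype(int).mean(2)
d=cv2.GaussianBlur(abs(a-b),(0,0),1)
for n,p in dict(a=(.5153,-.122),b=(.492,-.1453),c=(.5155,-.1664),d=(.537,-.189),s142=(.4734,.2127),s178=(.4595,.1744),s214=(.4708,.1352),s250=(.5030,.1101)).items():
    z=.09 if n[0]!="s" else .145
    u=proj(C["scene"],[*p,z])[0].round().astype(int);print(n,u,"int",a[u[1]-3:u[1]+4,u[0]].astype(int),"chg",d[u[1]-3:u[1]+4,u[0]-3:u[0]+4].max().round())
E
python3 chk.py 2 w1
```

```text
a [298 186] int [101 131 133 120  68  58  56] chg 1.0
b [298 178] int [140 134 130 114  65  59  56] chg 1.0
c [287 178] int [137 134 127  99  64  57  59] chg 1.0
d [276 177] int [156 155 153 154 151 151 154] chg 1.0
s142 [402 237] int [69 67 63 56 55 56 56] chg 33.0
s178 [394 225] int [130 130 132 131 130 126 111] chg 3.0
s214 [379 218] int [129 129 131 130 132 132 133] chg 8.0
s250 [363 219] int [149 150 152 150 150 147 143] chg 5.0
```

```bash
python3 -m creep '[[[0.4,0.0294,0.0241,0,0],[0.4,0.0294,0.0241,0,0],[0.4,0.0294,0.0241,0,0],[0.4,0.0294,0.0241,0,0],[0.4,0.0294,0.0241,0,0],[0.4,0.0294,0.0241,0,0],[0.4,0.0294,0.0241,0,0],[0.4,0.0294,0.0241,0,0],[0.4,0.0294,0.0241,0,0],[0.4,0.0294,0.0241,0,0],[0.4,0,0,0.04,0],[0.4,0,0,0.04,0],[0.4,0,0,0.03,0],[0.4,0,0,0,0],[0.4,0,0,0,0]]]' 60; python3 goto.py 0.5155 -0.1664 0.139 -45
```

```text
time_s: 16.23
eef_pos: [0.5111, -0.1656, 0.2268]
eef_rot: [179.9, 0.4, -44.9]
ft_force: [0.4, -0.9, 0.5]
grip_width: 0.4
grip_force: 0.0
tool shift mm [ 3.7 -2.5 87.8] turn 0.08
t 16.23 pos [ 0.5111 -0.1656  0.2268] rot [179.87   0.38 -44.92] j6 109.0 F [ 0.4 -0.9  0.5] M [ 0.04 -0.01  0.01] grip 0.4 0.0
```

```bash
python3 -m creep '[[[0.4,0.0037,-0.0025,0.02,0],[0.4,0,0,0.03,0],[0.4,0,0,0.03,0],[0.4,0,0,0.007,0],[0.4,0,0,0,0],[0.3,0,0,0,0],[0.2,0,0,0,0],[0.1,0,0,0,0],[0,0,0,0,0],[0,0,0,0,0],[0,0,0,0,0],[0,0,0,0,0]]]' 60; python3 goto.py 0.5155 -0.1664 0.138 -45
```

```text
time_s: 17.23
eef_pos: [0.5186, -0.1683, 0.1462]
eef_rot: [-180.0, -0.3, -44.9]
ft_force: [-1.9, -0.7, 6.0]
grip_width: 0.138
grip_force: 58.6
tool shift mm [-3.5  0.9  8.2] turn 0.1
t 17.23 pos [ 0.5186 -0.1683  0.1462] rot [-179.96   -0.29  -44.9 ] j6 109.1 F [-1.9 -0.7  6. ] M [-0.26  0.41 -0.01] grip 0.138 58.6
```

```bash
python3 -m creep '[[[0.1,0,0,0,0],[0.2,0,0,0,0],[0.3,0,0,0,0],[0.4,0,0,0,0],[0.4,0,0,0,0],[0.4,0,0,0,0],[0.4,0,0,0,0]]]' ; python3 goto.py 0.5155 -0.1664 0.138 -45
```

```text
time_s: 17.82
eef_pos: [0.517, -0.167, 0.1426]
eef_rot: [180.0, 0.0, -44.9]
ft_force: [0.4, 0.2, -0.2]
grip_width: 0.398
grip_force: 0.0
tool shift mm [-1.5  0.6  4.6] turn 0.1
t 17.82 pos [ 0.517  -0.167   0.1426] rot [ 1.80e+02  3.00e-02 -4.49e+01] j6 109.1 F [ 0.4  0.2 -0.2] M [-0.08 -0.    0.04] grip 0.398 0.0
```

```bash
python3 -m creep '[[[0.4,-0.002,0.0006,0.008,0],[0.4,0,0,0,0],[0.3,0,0,0,0],[0.2,0,0,0,0],[0.1,0,0,0,0],[0,0,0,0,0],[0,0,0,0,0],[0,0,0,0,0],[0,0,0,0,0]]]' 60; python3 goto.py 0.5155 -0.1664 0.138 -45
```

```text
time_s: 18.57
eef_pos: [0.5152, -0.1662, 0.1348]
eef_rot: [180.0, 0.0, -44.9]
ft_force: [-0.7, -0.6, -0.2]
grip_width: 0.149
grip_force: 58.4
tool shift mm [ 0.3 -0.  -3.2] turn 0.09
t 18.57 pos [ 0.5152 -0.1662  0.1348] rot [ 1.7999e+02  1.0000e-02 -4.4910e+01] j6 109.2 F [-0.7 -0.6 -0.2] M [-0.09  0.04  0.  ] grip 0.149 58.4
```

```bash
python3 -m creep '[[[0,0,0,-0.01,0],[0,0,0,-0.03,0],[0,0,0,-0.04,0],[0,0,0,-0.04,0],[0,0,0,-0.04,0],[0,0,0,-0.03,0],[0,0,0,-0.01,0],[0,-0.028,-0.0202,0,0],[0,-0.028,-0.0202,0,0],[0,-0.028,-0.0202,0,0],[0,-0.028,-0.0202,0,0],[0,-0.028,-0.0202,0,0],[0,-0.028,-0.0202,0,0],[0,-0.028,-0.0202,0,0],[0,-0.028,-0.0202,0,0],[0,-0.028,-0.0202,0,0],[0,-0.028,-0.0202,0,0]]]'; python3 -m creep '[[[0,0,0,0,-6.1],[0,0,0,0,-6.1],[0,0,0,0,-6.1],[0,0,0,0,-6.1],[0,0,0,0,-6.1],[0,0,0,0,-6.1],[0,0,0,0,-6.1],[0,0,0,0,0],[0,0,0,0,0],[0,0,0,0,0]]]'; python3 goto.py 0.4595 0.1744 0.199 -2; python3 chk.py 3 2; python3 - <<'E'
from h import *
c=capture("scene");p=bot.sense()["eef_pos"];im=c["color"].astype(int).mean(2)
for zb in(.1308,.112,.093):
    q=proj(c,[p[0],p[1],p[2]-zb])[0];r=int(round(q[1]));print(q.round(1),int(q[0])-9,im[r,int(q[0])-9:int(q[0])+10].astype(int))
E
```

```text
time_s: 19.98
eef_pos: [0.4585, 0.1761, 0.334]
eef_rot: [179.9, 0.0, -44.9]
ft_force: [1.0, -0.5, -1.0]
grip_width: 0.144
grip_force: 59.2
time_s: 20.82
eef_pos: [0.4594, 0.1745, 0.3343]
eef_rot: [180.0, 0.1, -2.3]
ft_force: [0.4, 0.8, -1.7]
grip_width: 0.14
grip_force: 59.3
tool shift mm [1.000e-01 1.000e-01 1.353e+02] turn -0.34
t 20.82 pos [0.4594 0.1745 0.3343] rot [ 1.7999e+02  6.0000e-02 -2.3400e+00] j6 104.5 F [ 0.4  0.8 -1.7] M [-0.03  0.01 -0.02] grip 0.14 59.3
a [298 186] int [101 132 134 121  71  59  57] chg 18.0
b [298 178] int [143 138 134 116  68  60  58] chg 9.0
c [287 178] int [153 156 159 152 127 137 153] chg 72.0
d [276 177] int [158 156 156 157 156 154 156] chg 3.0
s142 [402 237] int [70 78 97 64 59 56 58] chg 44.0
s178 [394 225] int [133 132 134 136 136 136 109] chg 43.0
s214 [379 218] int [131 131 134 139 151 154 150] chg 19.0
s250 [363 219] int [151 154 153 152 149 147 134] chg 15.0
[397.1 209.7] 388 [133 132 132 131 128  94  58  52  56  55  56  53  55  74 128 138 136 137
 137]
[398.2 204.7] 389 [135 134 133 132 129  81  55  53  54  53  55  54  54  64 115 135 135 134
 133]
[399.3 199.5] 390 [133 136 136 134 130  87  65  60  57  54  56  57  56  66 103 128 134 138
 137]
```

```bash
python3 -m creep '[[[0,0,0,0.02,0],[0,0,0,0.03,0],[0,0,0,0.03,0],[0,0,0,0.005,0],[0,0,0,0,0],[0,0,0,0.01,0],[0,0,0,0.01,0],[0,0,0,0,0]]]';python3 goto.py 0.4595 0.1744 0.199
```

```text
time_s: 21.63
eef_pos: [0.4626, 0.1755, 0.2384]
eef_rot: [-179.8, -0.5, -2.2]
ft_force: [-8.6, 0.3, 22.1]
grip_width: 0.141
grip_force: 62.0
tool shift mm [-3.1  1.2 39.4] turn 
t 21.63 pos [0.4626 0.1755 0.2384] rot [-179.85   -0.48   -2.21] j6 104.3 F [-8.6  0.3 22.1] M [-0.25  1.66 -0.02] grip 0.141 62.0
```

```bash
python3 -m creep '[[[0,0,0,-0.01,0],[0,0,0,-0.01,0],[0,0,0,0,0],[0,0,0,0,0],[0,0,0,0,0]]]';python3 goto.py 0.4595 0.1744 0.199; python3 chk.py 4 2|tail -4;python3 - <<'E'
from h import *
c=capture("scene");t=capture("top");p=bot.sense()["eef_pos"];s=c["color"][:,:,::-1].copy()
x0,y0,k=350,180,7
P=panel(s,x0,y0,70,80,k)
for z,r in((p[2]-.1308,.0105),(p[2]-.0888,.0105),(p[2]-.0888,.007)):
    a=np.linspace(0,2*np.pi,40);q=proj(c,np.c_[p[0]+r*np.cos(a),p[1]+r*np.sin(a),0*a+z]);cv2.polylines(P,[np.round((q-[x0,y0]+.5)*k).astype(int)],True,(0,0,255),1)
for A in(142.1,178.1,214.1):
    a=np.radians(A);R=np.array([[np.cos(a),-np.sin(a)],[np.sin(a),np.cos(a)]])
    q=proj(c,[[*(np.array([.5255,.1722])+R@[.066+u,v]),.109] for u,v in((-.0155,-.0155),(.0155,-.0155),(.0155,.0155),(-.0155,.0155))]);cv2.polylines(P,[np.round((q-[x0,y0]+.5)*k).astype(int)],True,(0,255,0),1)
mont("d2",[P])
E
```

```text
time_s: 22.05
eef_pos: [0.4595, 0.1745, 0.2495]
eef_rot: [180.0, 0.0, -2.2]
ft_force: [-0.6, 0.3, -1.6]
grip_width: 0.142
grip_force: 59.3
tool shift mm [ 0.1  0.1 50.5] turn 
t 22.05 pos [0.4595 0.1745 0.2495] rot [ 1.7999e+02  2.0000e-02 -2.2100e+00] j6 104.3 F [-0.6  0.3 -1.6] M [ 0.01  0.01 -0.03] grip 0.142 59.3
s142 [402 237] int [71 81 80 60 60 57 58] chg 42.0
s178 [394 225] int [57 60 64 55 55 55 55] chg 75.0
s214 [379 218] int [132 131 132 134 134 139 146] chg 14.0
s250 [363 219] int [151 151 153 152 153 152 145] chg 8.0
(560, 494, 3)
```

View pics/d2.png

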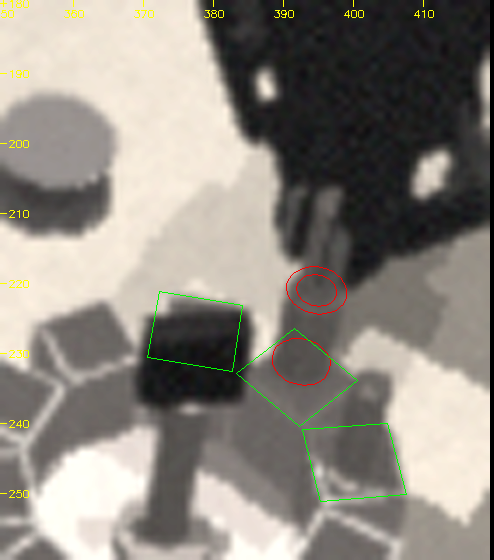

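```bash
python3 -m creep '[[[0,0,0,0.004,0],[0,0,0,0.004,0],[0,0,0,0.004,0],[0,0,0,0.004,0],[0,0,0,0.004,0],[0,0,0,0,0]]]';python3 goto.py 0.4595 0.1744 0.199
```

```text
time_s: 22.75
eef_pos: [0.459, 0.1744, 0.2285]
eef_rot: [180.0, 0.1, -2.2]
ft_force: [-0.3, -0.7, -1.8]
grip_width: 0.144
grip_force: 59.3
tool shift mm [ 0.5  0.  29.5] turn 
t 22.75 pos [0.459  0.1744 0.2285] rot [ 1.7997e+02  1.3000e-01 -2.2100e+00] j6 104.3 F [-0.3 -0.7 -1.8] M [-0.04  0.04  0.01] grip 0.144 59.3
```

Inside with no contact this time, so the earlier catch came from moving too fast. Continuing slowly, then releasing.

```bash
python3 -m creep '[[[0,0,0,0.006,0],[0,0,0,0.006,0],[0,0,0,0.006,0],[0,0,0,0.006,0],[0,0,0,0.005,0],[0,0,0,0,0]]]';python3 goto.py; python3 -m creep '[[[0.1,0,0,0,0],[0.2,0,0,0,0],[0.3,0,0,0,0],[0.3,0,0,0,0],[0.3,0,0,0,0],[0.3,0,0,-0.006,0],[0.3,0,0,-0.012,0],[0.3,0,0,-0.02,0],[0.3,0,0,-0.04,0],[0.35,0,0,-0.04,0],[0.35,0,0,-0.025,0],[0.35,0,0,0,0],[0.35,0,0,0,0]]]'; python3 goto.py 0.4922 -0.1453 0.34 -45; python3 needle.py 2>/dev/null; python3 chk.py 5 3
```

```text
time_s: 23.25
eef_pos: [0.4588, 0.1744, 0.1991]
eef_rot: [180.0, 0.2, -2.2]
ft_force: [0.3, -0.2, -1.1]
grip_width: 0.143
grip_force: 59.3
t 23.25 pos [0.4588 0.1744 0.1991] rot [ 1.7996e+02  1.6000e-01 -2.2100e+00] j6 104.3 F [ 0.3 -0.2 -1.1] M [0.03 0.05 0.05] grip 0.143 59.3
time_s: 24.33
eef_pos: [0.4604, 0.1748, 0.3479]
eef_rot: [-179.9, -0.4, -2.2]
ft_force: [-0.4, 0.4, 0.7]
grip_width: 0.348
grip_force: 0.0
tool shift mm [ 44.1 318.6   7.9] turn 42.79
t 24.33 pos [0.4604 0.1748 0.3479] rot [-179.91   -0.36   -2.21] j6 104.3 F [-0.4  0.4  0.7] M [-0.04  0.05 -0.03] grip 0.348 0.0
24.3333 {'scene': (np.float64(-121.3), (np.float32(89.41667), 236, 15, -45))}
a [298 186] int [102 133 134 120  72  58  56] chg 1.0
b [298 178] int [143 137 134 117  68  60  60] chg 2.0
c [287 178] int [152 157 158 151 128 136 153] chg 1.0
d [276 177] int [158 157 154 158 155 155 155] chg 1.0
s142 [402 237] int [ 72  80 102  68  57  59  56] chg 9.0
s178 [394 225] int [71 71 66 59 56 58 59] chg 74.0
s214 [379 218] int [131 131 132 139 152 154 149] chg 3.0
s250 [363 219] int [151 153 154 150 149 137 131] chg 3.0
```

```bash
python3 -m creep '[[[0.4,0,0,0,-6.7],[0.4,0,0,0,-6.7],[0.4,0,0,0,-6.7],[0.4,0,0,0,-6.7],[0.4,0,0,0,-6.7],[0.4,0,0,0,-6.7],[0.4,0,0,0,-6.7],[0.4,-0.0202,0.025,0,0],[0.4,-0.0202,0.025,0,0],[0.4,-0.0202,0.025,0,0],[0.4,-0.0202,0.025,0,0],[0.4,-0.0202,0.025,0,0],[0.4,-0.0202,0.025,0,0],[0.4,-0.0202,0.025,0,0],[0.4,-0.0202,0.025,0,0],[0.4,-0.0202,0.025,0,0],[0.4,-0.0202,0.025,0,0],[0.4,0,0,0,0],[0.4,0,0,0,0]]]' 60;python3 -m creep '[[[0.4,0,0,0.03,0],[0.4,0,0,0.04,0],[0.4,0,0,0.03,0],[0.4,0,0,0.01,0],[0.4,0,0,0,0],[0.4,0,0,0,0],[0.4,0,0,0,0]]]'; python3 goto.py 0.4922 -0.1453 0.135 45
```

```text
time_s: 26.07
eef_pos: [0.4912, -0.1463, 0.3418]
eef_rot: [-179.8, 0.1, 44.5]
ft_force: [-0.7, 0.5, 0.9]
grip_width: 0.399
grip_force: 0.0
time_s: 26.65
eef_pos: [0.493, -0.1453, 0.2364]
eef_rot: [179.8, -0.1, 44.7]
ft_force: [0.0, 0.5, -0.5]
grip_width: 0.401
grip_force: 0.0
tool shift mm [ -0.6  -0.5 101.4] turn -0.27
t 26.65 pos [ 0.493  -0.1453  0.2364] rot [ 1.798e+02 -8.000e-02  4.473e+01] j6 20.5 F [ 0.   0.5 -0.5] M [ 0.07 -0.02  0.01] grip 0.401 0.0
```

```bash
python3 -m creep '[[[0.4,-0.0006,-0.0005,0.02,0],[0.4,0,0,0.03,0],[0.4,0,0,0.03,0],[0.4,0,0,0.015,0],[0.4,0,0,0.006,0],[0.4,0,0,0,0],[0.4,0,0,0,0]]]'; python3 goto.py 0.4922 -0.1453 0.135;python3 -m creep '[[[0.3,0,0,0,0],[0.2,0,0,0,0],[0.1,0,0,0,0],[0,0,0,0,0],[0,0,0,0,0],[0,0,0,0,0],[0,0,0,0,0]]]' 60; python3 goto.py 0.4922 -0.1453 0.135 45
```

```text
time_s: 27.23
eef_pos: [0.4924, -0.1458, 0.1351]
eef_rot: [179.8, -0.1, 44.7]
ft_force: [-0.4, -1.1, 0.7]
grip_width: 0.401
grip_force: 0.0
tool shift mm [ 0.2 -0.6  0.1] turn 
t 27.23 pos [ 0.4924 -0.1458  0.1351] rot [ 1.7981e+02 -7.0000e-02  4.4700e+01] j6 20.5 F [-0.4 -1.1  0.7] M [ 0.07 -0.03 -0.05] grip 0.401 0.0
time_s: 27.82
eef_pos: [0.4923, -0.1459, 0.1351]
eef_rot: [179.8, -0.1, 44.7]
ft_force: [-0.5, 0.3, 6.5]
grip_width: 0.148
grip_force: 58.6
tool shift mm [ 0.3 -0.5  0.1] turn -0.31
t 27.82 pos [ 0.4923 -0.1459  0.1351] rot [ 1.7981e+02 -7.0000e-02  4.4690e+01] j6 20.5 F [-0.5  0.3  6.5] M [0.15 0.13 0.03] grip 0.148 58.6
```

```bash
python3 -m creep '[[[0,0,0,-0.01,0],[0,0,0,-0.03,0],[0,0,0,-0.04,0],[0,0,0,-0.04,0],[0,0,0,-0.04,0],[0,0,0,-0.03,0],[0,0,0,-0.01,0],[0,0.0182,-0.0215,0,0],[0,0.0182,-0.0215,0,0],[0,0.0182,-0.0215,0,0],[0,0.0182,-0.0215,0,0],[0,0.0182,-0.0215,0,0],[0,0.0182,-0.0215,0,0],[0,0.0182,-0.0215,0,0],[0,0.0182,-0.0215,0,0],[0,0.0182,-0.0215,0,0],[0,0.0182,-0.0215,0,0]]]'; python3 -m creep '[[[0,0,0,0,5.3],[0,0,0,0,5.3],[0,0,0,0.03,0],[0,0,0,0.03,0],[0,0,0,0.01,0],[0,0,0,0.005,0],[0,0,0,0,0],[0,0,0,0,0],[0,0,0,0,0]]]'; python3 goto.py 0.4708 0.1352 0.199 34.1; cat > ft.py <<'E'
import sys;from h import *
c=capture("scene");p=bot.sense()["eef_pos"];im=c["color"].astype(int).mean(2);b=float(sys.argv[1])
for zb in(b,b-.015,b-.03):
    q=proj(c,[p[0],p[1],p[2]-zb])[0];r=int(round(q[1]));print(q.round(1),int(q[0])-9,im[r,int(q[0])-9:int(q[0])+10].astype(int))
E
python3 ft.py .1311; python3 chk.py 6 3
```

```text
time_s: 29.23
eef_pos: [0.4682, 0.1368, 0.3313]
eef_rot: [-179.9, 0.1, 44.7]
ft_force: [0.2, -0.2, -1.3]
grip_width: 0.15
grip_force: 59.5
time_s: 29.98
eef_pos: [0.4701, 0.1356, 0.2599]
eef_rot: [179.9, -0.2, 34.1]
ft_force: [0.5, -0.3, -0.9]
grip_width: 0.143
grip_force: 59.5
tool shift mm [ 0.4  0.7 60.9] turn -0.02
t 29.98 pos [0.4701 0.1356 0.2599] rot [ 1.7992e+02 -1.6000e-01  3.4080e+01] j6 63.3 F [ 0.5 -0.3 -0.9] M [ 0.03 -0.01  0.03] grip 0.143 59.5
[378.5 222. ] 369 [158 157 155 149 116  90  65  55  54  55  56  58  55  61 100  84  79  77
  79]
[379.1 218.3] 370 [156 158 158 155 142 118  67  56  54  56  57  58  57  67 115 134 131  93
  78]
[379.8 214.6] 370 [141 135 137 136 139 134  89  58  57  60  65  66  64  63  85 131 137 137
 135]
a [298 186] int [149 141 138 125  71  59  57] chg 57.0
b [298 178] int [161 159 160 158 157 160 160] chg 91.0
c [287 178] int [157 160 162 157 131 141 157] chg 4.0
d [276 177] int [163 159 161 162 159 158 160] chg 4.0
s142 [402 237] int [ 91 103 121  73  60  59  59] chg 41.0
s178 [394 225] int [86 87 82 62 61 60 59] chg 71.0
s214 [379 218] int [61 56 57 56 57 57 57] chg 93.0
s250 [363 219] int [136 137 141 142 152 152 133] chg 21.0
```

```bash
python3 -m creep '[[[0,0.0005,0.0012,0.004,0],[0,0,0,0.005,0],[0,0,0,0.005,0],[0,0,0,0.005,0],[0,0,0,0.004,0],[0,0,0,0.004,0],[0,0,0,0.004,0],[0,0,0,0,0]]]'; python3 goto.py 0.4708 0.1352 0.199
```

```text
time_s: 30.8
eef_pos: [0.4698, 0.1348, 0.2256]
eef_rot: [-179.9, 0.1, 34.1]
ft_force: [0.2, -0.0, -1.3]
grip_width: 0.145
grip_force: 59.5
tool shift mm [ 1.1  0.2 26.6] turn 
t 30.8 pos [0.4698 0.1348 0.2256] rot [-1.7995e+02  1.0000e-01  3.4090e+01] j6 63.2 F [ 0.2 -0.  -1.3] M [ 0.02 -0.04  0.03] grip 0.145 59.5
```

```bash
python3 -m creep '[[[0,0,0,0.006,0],[0,0,0,0.006,0],[0,0,0,0.006,0],[0,0,0,0.006,0],[0,0,0,0.004,0],[0,0,0,0,0]]]';python3 goto.py; python3 -m creep '[[[0.1,0,0,0,0],[0.2,0,0,0,0],[0.3,0,0,0,0],[0.3,0,0,0,0],[0.3,0,0,0,0],[0.3,0,0,-0.006,0],[0.3,0,0,-0.012,0],[0.3,0,0,-0.02,0],[0.3,0,0,-0.04,0],[0.35,0,0,-0.04,0],[0.35,0,0,-0.025,0],[0.35,0,0,0,0],[0.35,0,0,0,0]]]'; python3 goto.py 0.5153 -0.122 0.34 45; python3 needle.py 2>/dev/null; python3 chk.py 7 5
python3 -c "
import cv2,numpy as np
from h import *
s=cv2.imread('pics/s_7.png');t=cv2.imread('pics/t_7.png')
mont('d3',[np.vstack([panel(s,312,205,112,104,3.4),panel(s,262,164,112,60,3.4)]),np.vstack([panel(t,206,128,86,80,4.4),panel(t,330,178,86,46,4.4)])])"
```

```text
time_s: 31.3
eef_pos: [0.4696, 0.1348, 0.1974]
eef_rot: [-179.9, 0.1, 34.1]
ft_force: [-0.0, -0.7, -1.7]
grip_width: 0.143
grip_force: 59.5
t 31.3 pos [0.4696 0.1348 0.1974] rot [-1.7993e+02  1.3000e-01  3.4090e+01] j6 63.2 F [-0.  -0.7 -1.7] M [ 0.01 -0.02 -0.07] grip 0.143 59.5
time_s: 32.38
eef_pos: [0.4712, 0.135, 0.3458]
eef_rot: [179.8, -0.3, 34.1]
ft_force: [-0.1, -0.7, -0.1]
grip_width: 0.352
grip_force: 0.0
tool shift mm [-107.5  237.5    5.8] turn -10.9
t 32.38 pos [0.4712 0.135  0.3458] rot [179.83  -0.33  34.1 ] j6 63.2 F [-0.1 -0.7 -0.1] M [-0.01  0.02  0.  ] grip 0.352 0.0
32.3833 {'scene': (np.float64(-120.9), (np.float32(90.98333), 236, 15, -45))}
a [298 186] int [147 140 137 126  71  58  61] chg 55.0
b [298 178] int [160 160 158 155 157 160 159] chg 91.0
c [287 178] int [154 158 161 155 130 138 156] chg 3.0
d [276 177] int [161 159 160 161 158 157 158] chg 4.0
s142 [402 237] int [ 89 101 119  72  60  57  60] chg 36.0
s178 [394 225] int [88 87 82 63 58 60 56] chg 57.0
s214 [379 218] int [72 70 69 58 58 59 59] chg 89.0
s250 [363 219] int [152 154 158 154 155 150 132] chg 21.0
(558, 767, 3)
```

View pics/d3.png

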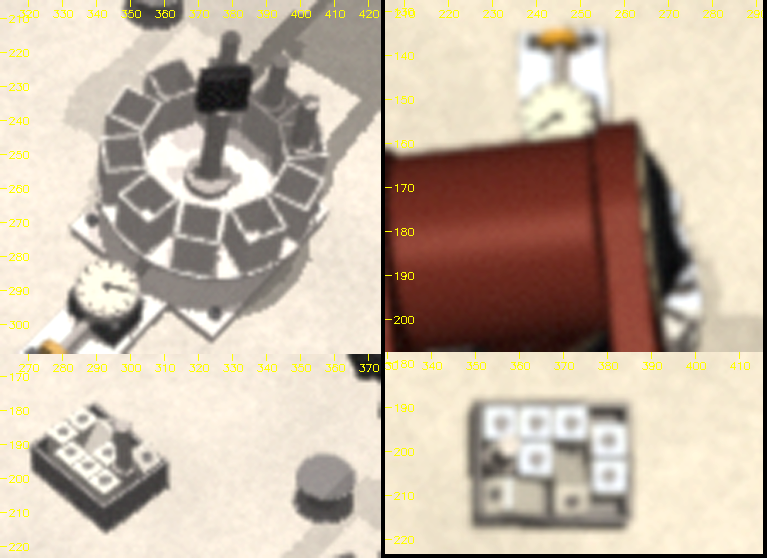

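d3 shows three weights upright in the rear sockets (stem tops in scene at (379,215), (394,223) and (403,234)). The last weight is in the crate at (298,185), and all eight blocks are still there.

```bash
python3 -m creep '[[[0.45,0,0,0,-6],[0.45,0,0,0,-6],[0.45,0,0,0,-6],[0.45,0,0,0,-6],[0.45,0,0,0,-6],[0.45,0,0,0,-6],[0.45,-0.0283,0.0161,0,0],[0.45,-0.0283,0.0161,0,0],[0.45,-0.0283,0.0161,0,0],[0.45,-0.0283,0.0161,0,0],[0.45,-0.0283,0.0161,0,0],[0.45,-0.0283,0.0161,0,0],[0.45,-0.0283,0.0161,0,0],[0.45,-0.0283,0.0161,0,0],[0.45,0,0,0,0],[0.45,0,0,0,0]]]' 60;python3 -m creep '[[[0.45,0,0,0.03,0],[0.45,0,0,0.04,0],[0.45,0,0,0.03,0],[0.45,0,0,0.01,0],[0.45,0,0,0,0],[0.45,0,0,0,0],[0.45,0,0,0,0]]]'; python3 goto.py 0.5153 -0.122 0.135 70; python3 chk.py 8 7 | head -1
```

```text
time_s: 33.87
eef_pos: [0.5138, -0.123, 0.3398]
eef_rot: [-179.8, -0.0, 69.9]
ft_force: [0.8, -0.1, 0.1]
grip_width: 0.448
grip_force: 0.0
time_s: 34.45
eef_pos: [0.5155, -0.1218, 0.2345]
eef_rot: [179.8, 0.0, 70.1]
ft_force: [0.0, -0.1, 1.1]
grip_width: 0.449
grip_force: 0.0
tool shift mm [-0.2 -0.1 99.5] turn 0.13
t 34.45 pos [ 0.5155 -0.1218  0.2345] rot [179.78   0.    70.13] j6 -1.5 F [ 0.  -0.1  1.1] M [-0.01 -0.01 -0.03] grip 0.449 0.0
a [298 186] int [108  75  71  68  62  60  58] chg 55.0
```

```bash
python3 -m creep '[[[0.45,0,0,0.02,0],[0.45,0,0,0.03,0],[0.45,0,0,0.03,0],[0.45,0,0,0.014,0],[0.45,0,0,0.005,0],[0.45,0,0,0,0],[0.45,0,0,0,0]]]'; python3 goto.py 0.5153 -0.122 0.135;python3 -m creep '[[[0.35,0,0,0,0],[0.25,0,0,0,0],[0.15,0,0,0,0],[0,0,0,0,0],[0,0,0,0,0],[0,0,0,0,0],[0,0,0,0,0],[0,0,0,0,0]]]' 60; python3 goto.py 0.503 0.1101 0.335 70.1
```

```text
time_s: 35.13
eef_pos: [0.5155, -0.1223, 0.1348]
eef_rot: [179.8, 0.0, 70.1]
ft_force: [0.1, 0.4, 0.9]
grip_width: 0.451
grip_force: 0.0
tool shift mm [ 0.2 -0.3 -0.2] turn 
t 35.13 pos [ 0.5155 -0.1223  0.1348] rot [179.83   0.    70.09] j6 -1.5 F [0.1 0.4 0.9] M [ 0.02 -0.02 -0.01] grip 0.451 0.0
time_s: 35.8
eef_pos: [0.5153, -0.1223, 0.1348]
eef_rot: [179.8, 0.0, 70.1]
ft_force: [-0.7, 0.7, 6.4]
grip_width: 0.146
grip_force: 58.4
tool shift mm [ 214.3  -90.7 -200.2] turn -0.0
t 35.8 pos [ 0.5153 -0.1223  0.1348] rot [1.7985e+02 1.0000e-02 7.0100e+01] j6 -1.5 F [-0.7  0.7  6.4] M [0.11 0.26 0.06] grip 0.146 58.4
```

```bash
python3 -m creep '[[[0,0,0,-0.01,0],[0,0,0,-0.03,0],[0,0,0,-0.04,0],[0,0,0,-0.04,0],[0,0,0,-0.04,0],[0,0,0,-0.03,0],[0,0,0,-0.01,0],[0,0.0268,-0.0113,0,0],[0,0.0268,-0.0113,0,0],[0,0.0268,-0.0113,0,0],[0,0.0268,-0.0113,0,0],[0,0.0268,-0.0113,0,0],[0,0.0268,-0.0113,0,0],[0,0.0268,-0.0113,0,0],[0,0.0268,-0.0113,0,0]]]'; python3 -m creep '[[[0,0,0,0,0],[0,0,0,0.03,0],[0,0,0,0.03,0],[0,0,0,0.01,0],[0,0,0,0.005,0],[0,0,0,0,0],[0,0,0,0,0],[0,0,0,0,0]]]'; python3 goto.py 0.503 0.1101 0.197 70.1; python3 ft.py .1308; python3 chk.py 9 7
```

```text
time_s: 37.05
eef_pos: [0.5013, 0.1118, 0.331]
eef_rot: [-179.8, 0.1, 70.1]
ft_force: [-0.2, 0.0, -1.1]
grip_width: 0.142
grip_force: 59.5
time_s: 37.72
eef_pos: [0.5033, 0.1103, 0.2599]
eef_rot: [179.8, -0.1, 70.1]
ft_force: [-0.1, 0.4, -2.0]
grip_width: 0.144
grip_force: 59.5
tool shift mm [-0.3 -0.2 62.9] turn -0.03
t 37.72 pos [0.5033 0.1103 0.2599] rot [ 1.7984e+02 -7.0000e-02  7.0070e+01] j6 24.0 F [-0.1  0.4 -2. ] M [0.   0.01 0.02] grip 0.144 59.5
[362.3 223.3] 353 [164 165 162 159 157 131  72  58  56  57  55  55  56  71 133 140 141 139
 130]
[362.8 219.6] 353 [163 162 161 160 160 150  79  56  57  57  57  56  57  67 115 134 136 137
 136]
[363.3 215.9] 354 [144 145 145 141 136  87  60  55  60  62  66  67  59  74 135 140 138 138
 139]
a [298 186] int [161 153 130 127  81  65  54] chg 16.0
b [298 178] int [164 164 163 160 161 163 162] chg 5.0
c [287 178] int [160 162 163 158 131 145 161] chg 4.0
d [276 177] int [165 163 161 166 163 160 163] chg 4.0
s142 [402 237] int [142 141 128  75  62  62  61] chg 38.0
s178 [394 225] int [90 90 84 63 61 60 62] chg 46.0
s214 [379 218] int [75 76 81 63 58 61 60] chg 43.0
s250 [363 219] int [60 57 56 58 56 57 58] chg 98.0
```

```bash
python3 -m creep '[[[0,0,0,0.004,0],[0,0,0,0.005,0],[0,0,0,0.005,0],[0,0,0,0.005,0],[0,0,0,0.004,0],[0,0,0,0.004,0],[0,0,0,0.004,0],[0,0,0,0,0]]]'; python3 goto.py 0.503 0.1101 0.197
```

```text
time_s: 38.53
eef_pos: [0.5018, 0.1104, 0.2256]
eef_rot: [-179.9, 0.0, 70.1]
ft_force: [0.1, -0.2, -1.4]
grip_width: 0.145
grip_force: 59.5
tool shift mm [ 0.1  1.2 28.6] turn 
t 38.53 pos [0.5018 0.1104 0.2256] rot [-1.799e+02  5.000e-02  7.009e+01] j6 24.0 F [ 0.1 -0.2 -1.4] M [-0.02 -0.02 -0.  ] grip 0.145 59.5
```

```bash
python3 -m creep '[[[0,0,0.0005,0.006,0],[0,0,0,0.006,0],[0,0,0,0.006,0],[0,0,0,0.006,0],[0,0,0,0.004,0],[0,0,0,0,0]]]';python3 goto.py; python3 -m creep '[[[0.1,0,0,0,0],[0.2,0,0,0,0],[0.3,0,0,0,0],[0.3,0,0,0,0],[0.3,0,0,0,0],[0.3,0,0,-0.006,0],[0.3,0,0,-0.012,0],[0.3,0,0,-0.02,0],[0.3,0,0,-0.04,0],[0.35,0,0,-0.04,0],[0.35,0,0,-0.025,0],[0.35,0,0,0,0],[0.35,0,0,0,0]]]'; python3 goto.py 0.5255 0.1722 0.34 142.1; python3 needle.py 2>/dev/null; python3 chk.py 10 9
python3 -c "
import cv2,numpy as np
from h import *
s=cv2.imread('pics/s_10.png')
mont('d4',[panel(s,312,200,112,120,4.4),panel(s,262,164,60,60,4.4)])"
```

```text
time_s: 39.03
eef_pos: [0.5021, 0.1102, 0.1973]
eef_rot: [-179.9, 0.1, 70.1]
ft_force: [-0.2, -0.3, -3.3]
grip_width: 0.144
grip_force: 59.5
t 39.03 pos [0.5021 0.1102 0.1973] rot [-1.7987e+02  6.0000e-02  7.0090e+01] j6 24.0 F [-0.2 -0.3 -3.3] M [ 0.04 -0.04 -0.  ] grip 0.144 59.5
time_s: 40.12
eef_pos: [0.5037, 0.1104, 0.3459]
eef_rot: [179.7, -0.2, 70.1]
ft_force: [-0.1, 0.6, -0.7]
grip_width: 0.35
grip_force: 0.0
tool shift mm [65.5 -0.5  5.9] turn -72.0
t 40.12 pos [0.5037 0.1104 0.3459] rot [ 1.7966e+02 -1.5000e-01  7.0100e+01] j6 24.0 F [-0.1  0.6 -0.7] M [0.02 0.03 0.02] grip 0.35 0.0
40.1167 {'scene': (np.float64(-121.3), (np.float32(91.75), 236, 15, -45))}
a [298 186] int [159 153 129 126  80  64  54] chg 2.0
b [298 178] int [162 163 161 158 161 164 160] chg 2.0
c [287 178] int [156 162 163 158 130 142 158] chg 2.0
d [276 177] int [164 161 162 165 161 158 159] chg 2.0
s142 [402 237] int [140 138 126  74  61  59  61] chg 4.0
s178 [394 225] int [89 88 82 61 59 60 61] chg 12.0
s214 [379 218] int [91 89 82 62 61 62 59] chg 10.0
s250 [363 219] int [72 72 70 59 59 58 58] chg 55.0
(528, 765, 3)
```

View pics/d4.png

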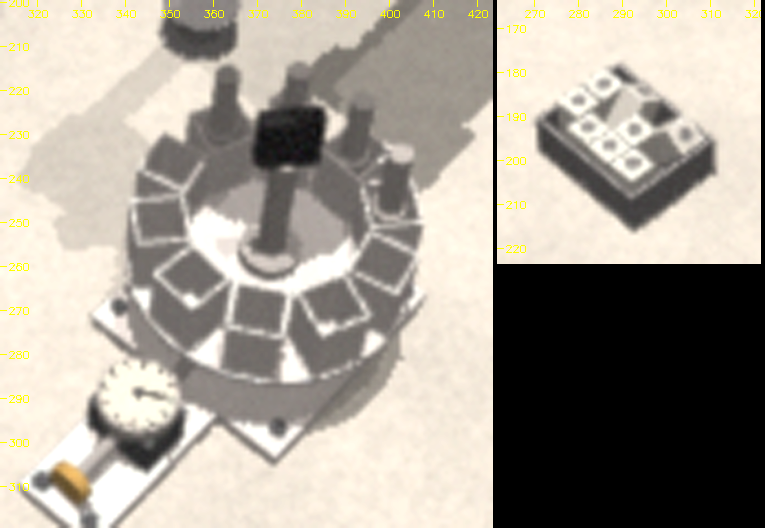

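Four weights are upright in the rear sockets, the needle is unchanged (plunger still high), and only blocks remain in the crate. Now for the half turn.

```bash
python3 -m creep '[[[0.4,0.0327,0,0,0],[0.4,0.0327,0,0,0],[0.4,0,0,0,-6.55],[0.4,0,0,0,-6.55],[0.4,0,0,0,-6.55],[0.4,0,0,0,-6.55],[0.4,0,0,0,-6.55],[0.4,0,0,0,-6.55],[0.4,0,0,0,-6.55],[0.4,0,0,0,-6.55],[0.4,0,0,0,-6.55],[0.4,0,0,0,-6.55],[0.4,0,0,0,-6.55],[0.4,0,0,0.03,0],[0.4,0,0,0.03,0],[0.4,0,0,0,0],[0.4,0,0,0,0],[0.4,0,0,0,0]]]' 50; python3 goto.py 0.5255 0.1722 0.239 142.1; python3 chk.py 11 10 | tail -4
```

```text
time_s: 41.77
eef_pos: [0.5252, 0.1718, 0.2823]
eef_rot: [-180.0, -0.0, 142.1]
ft_force: [-0.4, -0.3, -0.4]
grip_width: 0.4
grip_force: 0.0
tool shift mm [-0.   0.5 43.3] turn 0.04
t 41.77 pos [0.5252 0.1718 0.2823] rot [-1.7999e+02 -1.0000e-02  1.4214e+02] j6 -41.7 F [-0.4 -0.3 -0.4] M [ 0.04  0.02 -0.03] grip 0.4 0.0
s142 [402 237] int [87 88 83 62 60 59 58] chg 46.0
s178 [394 225] int [111 119 113  68  59  60  58] chg 66.0
s214 [379 218] int [23 16 23 17 18 20 20] chg 101.0
s250 [363 219] int [125 122 111  68  60  58  59] chg 46.0
```

```bash
python3 -m creep '[[[0.4,0,0.0005,0.015,0],[0.4,0,0,0.015,0],[0.4,0,0,0.01,0],[0.4,0,0,0.003,0],[0.4,0,0,0,0],[0.4,0,0,0,0],[0.3,0,0,0,0],[0.2,0,0,0,0],[0.1,0,0,0,0],[0,0,0,0,0],[0,0,0,0,0],[0,0,0,0,0],[0,0,0,0,0]]]' 50; python3 needle.py 2>/dev/null
python3 -m creep '[[[0,0,0,0,3],[0,0,0,0,6],[0,0,0,0,6],[0,0,0,0,6],[0,0,0,0,6],[0,0,0,0,6],[0,0,0,0,6],[0,0,0,0,6],[0,0,0,0,0],[0,0,0,0,0]]]'; python3 needle.py 2>/dev/null
```

```text
time_s: 42.95
eef_pos: [0.5255, 0.1717, 0.2401]
eef_rot: [-179.9, 0.0, 142.1]
ft_force: [-4.1, -3.8, 5.7]
grip_width: 0.128
grip_force: 51.1
42.95 {'scene': (np.float64(-121.3), (np.float32(90.8), 236, 15, -45))}
time_s: 43.83
eef_pos: [0.5249, 0.1714, 0.2401]
eef_rot: [-179.9, 0.1, 97.1]
ft_force: [-7.3, -4.0, 7.5]
grip_width: 0.131
grip_force: 51.4
43.8333 {'scene': (np.float64(-149.1), (np.float32(92.49999), 212, 10, -45))}
```

```bash
python3 -m creep '[[[0,0,0,0,6],[0,0,0,0,6],[0,0,0,0,6],[0,0,0,0,6],[0,0,0,0,6],[0,0,0,0,6],[0,0,0,0,6],[0,0,0,0,6],[0,0,0,0,6],[0,0,0,0,6],[0,0,0,0,6],[0,0,0,0,6],[0,0,0,0,6],[0,0,0,0,6],[0,0,0,0,6],[0,0,0,0,6],[0,0,0,0,0],[0,0,0,0,0]]]'; python3 needle.py 2>/dev/null
python3 -m creep '[[[0,0,0,0,6],[0,0,0,0,6],[0,0,0,0,6],[0,0,0,0,6],[0,0,0,0,6],[0,0,0,0,6],[0,0,0,0,3],[0,0,0,0,0],[0,0,0,0,0]]]'; python3 needle.py 2>/dev/null; python3 goto.py
```

```text
time_s: 45.38
eef_pos: [0.524, 0.1723, 0.2401]
eef_rot: [180.0, 0.3, 1.1]
ft_force: [-11.8, -1.6, 8.6]
grip_width: 0.13
grip_force: 51.7
45.3833 {'scene': (np.float64(56.8), (np.float32(90.66667), 56, -15, -20))}
time_s: 46.18
eef_pos: [0.5242, 0.1728, 0.2401]
eef_rot: [179.9, 0.2, -37.8]
ft_force: [-10.0, 0.8, 8.0]
grip_width: 0.131
grip_force: 51.6
46.1833 {'scene': (np.float64(31.5), (np.float32(94.66667), 34, -15, -15))}
t 46.23 pos [0.5242 0.1728 0.2401] rot [179.91   0.21 -37.84] j6 138.3 F [-10.6  -0.5   9.8] M [-0.    1.37 -0.08] grip 0.135 51.5
```

```bash
python3 -m creep '[[[0.1,0,0,0,0],[0.2,0,0,0,0],[0.3,0,0,0,0],[0.4,0,0,0,0],[0.4,0,0,0,0],[0.4,0,0,0,0],[0.4,0,0,-0.01,0],[0.4,0,0,-0.02,0],[0.4,0,0,-0.03,0],[0.4,0,0,-0.04,0],[0.4,-0.03,-0.02,0,0],[0.4,-0.03,-0.02,0,0],[0.4,-0.03,-0.02,0,0],[0.4,-0.03,-0.02,0,0],[0.4,-0.03,-0.02,0,0],[0.4,0,0,0,0],[0.4,0,0,0,0],[0.4,0,0,0,0],[0.4,0,0,0,0]]]'; python3 goto.py; python3 needle.py 2>/dev/null
python3 - <<'E'
from h import *
s=capture("scene")["color"][:,:,::-1].copy()
mont("f",[np.vstack([panel(s,312,190,112,130,4.4)]),np.vstack([panel(s,262,164,60,60,4.4),cv2.resize(s,(264,165))])])
E
```

```text
time_s: 47.82
eef_pos: [0.4688, 0.3423, 0.3392]
eef_rot: [-180.0, -0.0, -37.9]
ft_force: [0.1, -0.3, -0.4]
grip_width: 0.396
grip_force: 0.0
t 47.82 pos [0.4688 0.3423 0.3392] rot [-1.7999e+02 -2.0000e-02 -3.7940e+01] j6 156.7 F [ 0.1 -0.3 -0.4] M [ 0.01 -0.02 -0.01] grip 0.396 0.0
47.8167 {'scene': (np.float64(31.5), (np.float32(93.96667), 34, -15, -15))}
(572, 765, 3)
```

View pics/f.png

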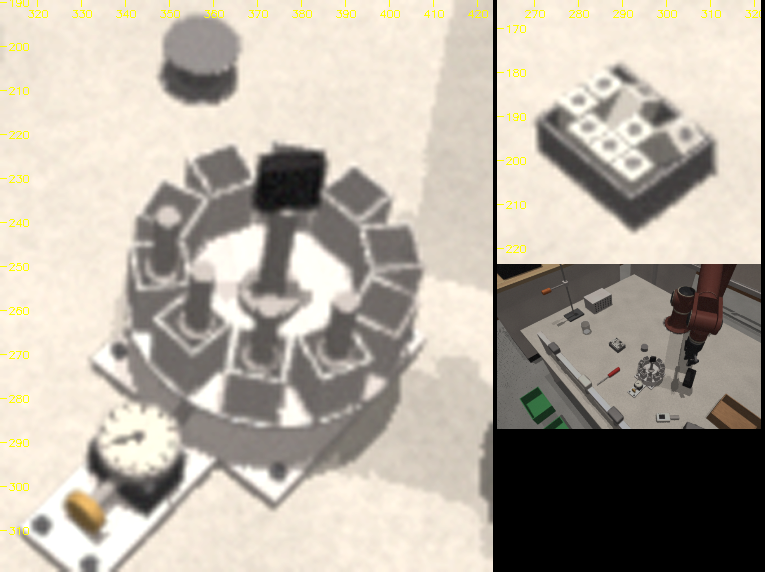

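The final view shows all four weights upright in the gauge-side sockets, the needle at the low mark, the crate undisturbed and the arm clear.

```bash
python3 -c "
from station import bot
print(bot.job_done())"
```

```text
the job is handed in; nothing more can be done
None
```

The job is handed in at about 48 s: the plunger was set fully out, all four weights went into their own rear sockets, and the loaded rotor was turned half a turn so the plunger is at its low end. All eight blocks are still in the crate (two slid slightly into the gap when the first weight came out), and the second weight caught a socket rim once at 22 N before going in cleanly.

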